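# Burnish the wavy edge of the olive-wood serving board

## Task

The olive-wood hummus board has a rough wavy edge: take the blue-handled burnishing stick out of its stand and rub the side of its steel rod along that edge in one pass, starting at the board's handle end and following the curves to the other end, keeping it pressed lightly against the wood all the way and never hard enough to dent it. Then put the stick back upright in its stand, fully home, and let go; leave the bowl, cup and jar alone.

Things in the scene. Friction and masses are not known exactly. Their poses are not given: they have to be found in the camera images.
- holder: Fixed steel holder (200 x 50 mm) under the brown olive-wood board. Origin: centre of its underside, on the counter; x runs along the board AWAY from its handle (handle ends near x = -210 mm), y points out of the wavy edge, z up. The board (212 mm long without handle, 22 mm thick) lies 14 to 36 mm above the counter. It was laid in by hand: up to 16 mm off along y and 0.08 rad askew about the origin, NOT shown by this pose.
- edge_mid (a point): Where the wavy edge's middle crest would be if the board lay true: holder x = 0, y = 82 mm, 25 mm up; axes as the holder's. The edge is an upright wall, nominally y = 70 + 12 cos(2 pi x / 120) in holder mm, x = -106 to 106: crest at 0, hollows at -60 and 60. Rub it from x = -80 to +80, in that direction, touching within every 20 mm. The true edge lies up to 16 mm off plus skew: feel for it.
- pad_mid (a point): Point under the board's middle, at its rubber pads (holder origin, 14 mm up; axes as the holder's). On them the board gives along y about 1 mm per 4 N and springs back. 2 to 7 N between rod and edge is a good rub; under 1 N does nothing, over 10 N at any moment dents the wood and spoils the job. Press each 20 mm stretch for at least 0.2 s, so about 40 mm/s or slower.
- stick_grip (a point): Centre of the burnishing stick's blue handle, a square bar 22 x 22 mm, 60 mm tall, its faces square to the point's x and y; z runs up the stick. Below it sticks out a round steel rod, 10 mm diameter, 60 mm long, round-ended; the stick is 120 mm long and about 90 g. At the start it stands upright in the stand, handle's underside resting on the stand's top. Its yaw varies.
- stick_tip (a point): Lowest point of the steel rod, on the stick's axis, 90 mm below the handle's centre; z runs up the stick. When rubbing it must be below 28 mm above the counter so that the side of the rod meets the board's edge.
- stand_hole0 (a point): Centre of the hole's mouth in the top of the fixed dark wooden stand, a block 60 x 60 mm and 80 mm tall. The hole is round, 15 mm across, upright, right through the block, with a small chamfer. With the stick fully home the rod's end is 60 mm below this point and the handle stands on the block.
- stick: The whole burnishing stick; origin at the rod's lower end, z up the stick.
- bowl: Small olive-wood bowl, 100 mm across, 45 mm tall; origin at the centre of its underside. Leave alone.
- cup: Yellow plastic measuring cup, 64 mm across the rim, 55 mm tall, with a flat handle 75 mm long; origin at the centre of its underside. Leave alone.
- jar: Glass jar with a glass lid and wire clip, 90 mm across, 115 mm tall; origin at the centre of its underside. Leave alone.
Mind the look-alikes: they are no part of the job. Leave any orange, red or yellow look-alike of the part that bears stand_hole0 alone.

How it is judged:
On the way, in this order (a step that is already met when the one before it is completed fails the run):
1. the steel rod is held against the wavy edge (1 to 10 N) for 0.2 s in stretch 1 of 8, each 20 mm long, counted from the handle end (x of stick_tip in the frame of holder between -0.08 and -0.06 m and z of stick_tip in the frame of holder below 0.028 m and y of stick_tip in the frame of holder above 0.03 m and contact force between stick and holder between 1 and 10 N), for 0.2 s.
2. the steel rod is held against the wavy edge (1 to 10 N) for 0.2 s in stretch 2 of 8, each 20 mm long, counted from the handle end (x of stick_tip in the frame of holder between -0.06 and -0.04 m and z of stick_tip in the frame of holder below 0.028 m and y of stick_tip in the frame of holder above 0.03 m and contact force between stick and holder between 1 and 10 N), for 0.2 s.
3. the steel rod is held against the wavy edge (1 to 10 N) for 0.2 s in stretch 3 of 8, each 20 mm long, counted from the handle end (x of stick_tip in the frame of holder between -0.04 and -0.02 m and z of stick_tip in the frame of holder below 0.028 m and y of stick_tip in the frame of holder above 0.03 m and contact force between stick and holder between 1 and 10 N), for 0.2 s.
4. the steel rod is held against the wavy edge (1 to 10 N) for 0.2 s in stretch 4 of 8, each 20 mm long, counted from the handle end (x of stick_tip in the frame of holder between -0.02 and -0 m and z of stick_tip in the frame of holder below 0.028 m and y of stick_tip in the frame of holder above 0.03 m and contact force between stick and holder between 1 and 10 N), for 0.2 s.
5. the steel rod is held against the wavy edge (1 to 10 N) for 0.2 s in stretch 5 of 8, each 20 mm long, counted from the handle end (x of stick_tip in the frame of holder between 0 and 0.02 m and z of stick_tip in the frame of holder below 0.028 m and y of stick_tip in the frame of holder above 0.03 m and contact force between stick and holder between 1 and 10 N), for 0.2 s.
6. the steel rod is held against the wavy edge (1 to 10 N) for 0.2 s in stretch 6 of 8, each 20 mm long, counted from the handle end (x of stick_tip in the frame of holder between 0.02 and 0.04 m and z of stick_tip in the frame of holder below 0.028 m and y of stick_tip in the frame of holder above 0.03 m and contact force between stick and holder between 1 and 10 N), for 0.2 s.
7. the steel rod is held against the wavy edge (1 to 10 N) for 0.2 s in stretch 7 of 8, each 20 mm long, counted from the handle end (x of stick_tip in the frame of holder between 0.04 and 0.06 m and z of stick_tip in the frame of holder below 0.028 m and y of stick_tip in the frame of holder above 0.03 m and contact force between stick and holder between 1 and 10 N), for 0.2 s.
8. the steel rod is held against the wavy edge (1 to 10 N) for 0.2 s in stretch 8 of 8, each 20 mm long, counted from the handle end (x of stick_tip in the frame of holder between 0.06 and 0.08 m and z of stick_tip in the frame of holder below 0.028 m and y of stick_tip in the frame of holder above 0.03 m and contact force between stick and holder between 1 and 10 N), for 0.2 s.
At the end, for the whole second after the job is handed in: The stick stands at rest in the stand's hole, upright within 0.1 rad, its rod's end at least 55 mm below the mouth (fully home is 60) and within 7 mm of the hole's axis, and let go; bowl, cup and jar within 30 mm of where they were (horizontal distance between stick_tip and stand_hole0 below 0.007 m and z of stick_tip in the frame of stand_hole0 below -0.055 m and angle between stick_tip's own z axis and vertical below 0.1 rad and linear speed of stick below 0.02 m/s and distance of each of bowl, cup, jar from where it was at the start of the episode below 0.03 m); the robot touches nothing.
It fails at once if the stick presses on the board with more than 10 N (contact force between stick and holder above 10 N).
It fails at once if the olive-wood bowl is moved more than 30 mm (distance of bowl from where it was at the start of the episode above 0.03 m).
It fails at once if the yellow measuring cup is moved more than 30 mm (distance of cup from where it was at the start of the episode above 0.03 m).
It fails at once if the glass jar is moved more than 30 mm (distance of jar from where it was at the start of the episode above 0.03 m).
It also fails if it takes over 72 s, if anything falls off the work surface, if the arm or the gripper's body presses on something with over 40 N, if the wrist force passes 120 N, or if a joint passes its speed limit or range.

## Robot

A 6-joint arm with a two-finger parallel gripper is mounted at the origin on the work surface. World frame = base frame: x ahead of the robot, y to its left, z up, the work surface at z = 0. Lengths are in m, angles in rad, forces in N, time in s.
With the tool pointing down it reaches from about 0.275 to 1 m from the base axis. Payload 8.4 kg.
Tool frame: the origin (TCP) lies midway between the tips of the shut fingers; the grasp point (between the pads) lies 19 mm behind it; y points along the fingers, z is the direction in which the jaws open and shut, and the axes are right-handed (so a half turn about y gives the same grasp; the last joint's range is limited). The gripper opens to 85 mm and grips with 20 to 120 N. Pads are 22 mm wide; open, the fingers measure 114 mm over their backs; the gripper's body (76 mm by 85 mm) begins 54 mm behind the grasp point. The pads swing forward as they close: fully open they stand 13 mm farther back than shut.
Start: joints at [-1.345, 0.353, 1.633, -0, 1.155, -0.002], TCP at [0.141, -0.609, 0.207] pointing down, gripper open.
Joint ranges: [-2.63, 2.63], [-0.92, 2.1], [0.06, 2.66], [-1.3, 4.44], [0, 2.69], [-3.02, 3.02]. Speed limits (rad/s): [2.22, 2.22, 2.79, 3.14, 3.14, 3.14].

## Interface

Orientations are given as a unit quaternion [x, y, z, w].
In Python, from bench import state, imaging, manip gives the robot as it stands.
- The arm moves only by the tool servo_tool, never from a script. Its argument "motion" is a list of rows, each a list of 6 numbers: the shift along the world's x, y, z in m, then the turn, a rotation vector about the world's x, y, z in degrees. In form: [[tx, ty, tz, ax, ay, az], ...]. A call has exactly 8 rows; each row is the pose to reach, as a shift and turn from the pose measured when the call began; what a row does not reach only later rows make up. A row lasts 1/10 s, in which the tool goes at most 50 mm and 8.59 degrees, less where a joint would pass 70% of its speed; a pose out of reach is approached as far as the arm can. A call with a gripper value outside its range is refused whole. "grip" is the finger opening in m, from 0 to 0.0854, set as the call begins (left out, the last holds). The fingers move at their own pace and stop on an object; "squeeze" is the grip in N (left out, the last holds). Time passes only in rows, so rows that repeat a pose let the fingers close, or fill a call up. It gives the time, the measured TCP pose, the force and the opening at its end, in the units of the state.
- state(): the state, without advancing time (a new reading comes with each control period).
- imaging.camera(name): name is "scene" or "top" or "wrist"; returns a dict with "color" (420x560x3 uint8, red, green, blue), "fx", "fy", "cx", "cy" (pixels), "R" (3x3) and "t" (3): a world point X has camera coordinates R X + t; the wrist camera has in their place "mount" (4x4, takes a point from camera to tool coordinates, whose origin is the TCP and whose axes are the tool frame's). Camera axes: x right, y down, z forward; pixel columns grow to the right and rows downward; lengths in m; the calibration is good to about 2 mm. The wrist camera is an equidistant fisheye: a pixel r from the principal point sees the ray r / f radians off the axis. A picture is of the moment at which its call begins: read the wrist's pose just before it. There is no depth.
- manip.sign_off(): hands the job in, once; it reports no verdict.
The state is a dict: "time": time; "joints": joint angles; "joint_vel": joint speeds; "effort": joint torques, N m; "tool_pos": TCP position; "ee_rot": TCP orientation; "force": force on the tool from outside, world axes, zero at the start; "torque": the same for the moment, N m; "opening": finger opening in m.
Only numpy, scipy, OpenCV 4.12 (cv2) and the standard library are available. Lean on these libraries where they do the work, as an engineer would, in place of code of your own. Each camera call takes 0.05 s, during which the arm holds its last target.

## Working session

There is one attempt and no reset: what is moved stays moved. The work goes in short steps, Python scripts to look and compute and a tool call to move; the robot and the scene stay as the last step left them, time stands still between calls to the robot, and variables do not carry over. Pictures are saved under pics/ and viewed, and the job is handed in when it is done.

Besides the shell and the picture viewer there is one more tool, called after ">>>" by a JSON object that holds its "method" and its "body", one argument or row to a line. servo_tool: Moves the arm, as the interface text tells. Its arguments: {"type":"object","properties":{"motion":{"type":"array"},"grip":{"type":"number"},"squeeze":{"type":"number"}},"required":["motion"]}

```bash
mkdir -p pics; ls; python3 - <<'E'
from bench import state, imaging, manip
import cv2, numpy as np
s=state(); print(s)
for n in ["scene","top","wrist"]:
    c=imaging.camera(n); cv2.imwrite(f"pics/{n}0.png",c["color"][:,:,::-1])
    np.save(f"pics/{n}0.npy",c,allow_pickle=True)
    print(n,{k:np.round(v,4).tolist() for k,v in c.items() if k!="color"})
E
```

```text
pics
{'time': 0.0, 'joints': array([-1.34538045e+00,  3.53664310e-01,  1.63415437e+00,  2.86510128e-05,
        1.15517320e+00, -2.38063896e-03]), 'joint_vel': array([ 0.00094959,  0.00036003,  0.00033008,  0.0017248 , -0.00158296,
       -0.00183003]), 'effort': array([ 3.64986110e-03, -6.05236530e+01, -3.42056036e+01,  3.87881232e-05,
        9.39180551e-03, -2.78488656e-06]), 'tool_pos': array([ 0.14105089, -0.60834773,  0.20604294]), 'ee_rot': array([-0.08040596,  0.70301811, -0.70203279,  0.08031427]), 'force': array([-1.15122082,  0.99628663,  0.04279725]), 'torque': array([-0.01149087, -0.00043726,  0.04752729]), 'opening': 0.08530926511314871}
scene {'fx': 475.7538, 'fy': 475.7538, 'cx': 279.56, 'cy': 207.3443, 'R': [[0.8427, 0.5379, 0.0208], [0.3162, -0.4635, -0.8278], [-0.4357, 0.7041, -0.5607]], 't': [-0.4789, -0.1304, 1.4383]}
top {'fx': 536.2522, 'fy': 536.2522, 'cx': 283.1565, 'cy': 197.7041, 'R': [[-0.0229, -0.9997, 0.0132], [-0.9934, 0.0212, -0.1129], [0.1126, -0.0157, -0.9935]], 't': [-0.0718, 0.6067, 1.2021]}
wrist {'fx': 325.1923, 'fy': 325.1923, 'cx': 280.0936, 'cy': 211.0256, 'mount': [[0.002, 0.9606, 0.278, -0.0707], [0.0003, -0.278, 0.9606, -0.1665], [1.0, -0.0018, -0.0009, -0.0013], [0.0, 0.0, 0.0, 1.0]]}
```

View pics/scene0.png

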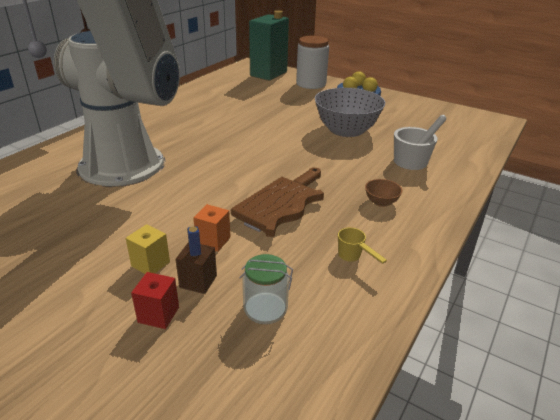

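View pics/top0.png

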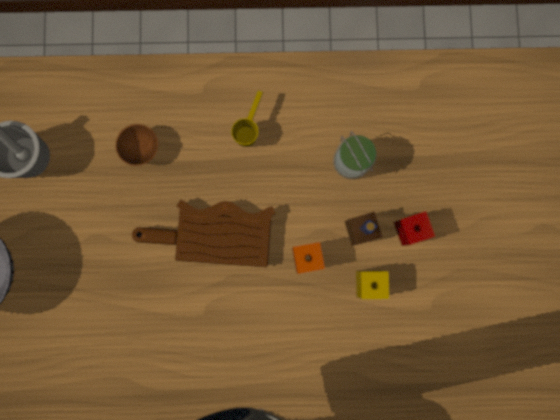

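View pics/wrist0.png

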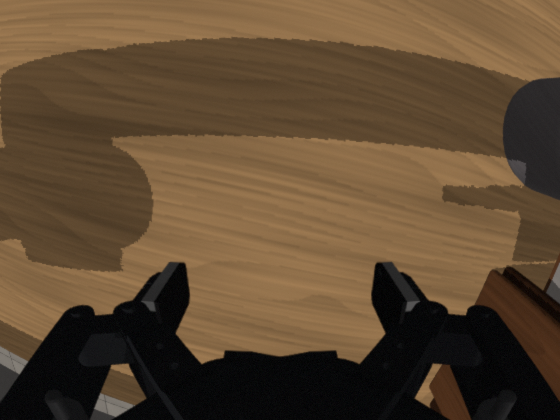

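The top view (up = world +x, left = +y) shows the board at (225,235) with its handle at left and its wavy edge facing up. The dark stand with the blue stick is at (365,230). The red, orange and yellow blocks are decoys.

```bash
cat > h.py <<'E'
import numpy as np, cv2
from bench import state, imaging, manip
from scipy.spatial.transform import Rotation as Rn
def load(n): return np.load(n,allow_pickle=True).item()
def ray(c,u,v):
    d=np.array([(u-c["cx"])/c["fx"],(v-c["cy"])/c["fy"],1.0]); R=np.array(c["R"]);t=np.array(c["t"])
    return -R.T@t, R.T@d
def plane(c,u,v,z):
    o,d=ray(c,u,v); return o+d*(z-o[2])/d[2]
def tri(rays):
    A=np.zeros((3,3));b=np.zeros(3)
    for o,d in rays:
        d=d/np.linalg.norm(d);P=np.eye(3)-np.outer(d,d);A+=P;b+=P@o
    x=np.linalg.solve(A,b)
    return x,[np.linalg.norm((np.eye(3)-np.outer(d,d)/(d@d))@(x-o)) for o,d in rays]
def wray(c,s,u,v):
    dx,dy=(u-c["cx"]),(v-c["cy"]);r=np.hypot(dx,dy);th=r/c["fx"]
    d=np.array([np.sin(th)*dx/r,np.sin(th)*dy/r,np.cos(th)]) if r>0 else np.array([0,0,1.])
    M=np.array(c["mount"]);R=Rn.from_quat(s["ee_rot"]).as_matrix()
    return s["tool_pos"]+R@M[:3,3], R@M[:3,:3]@d
def wproj(c,s,X):
    M=np.array(c["mount"]);R=Rn.from_quat(s["ee_rot"]).as_matrix()
    p=M[:3,:3].T@(R.T@(np.array(X)-s["tool_pos"])-M[:3,3]); th=np.arctan2(np.hypot(p[0],p[1]),p[2]);r=np.hypot(p[0],p[1])
    return c["cx"]+c["fx"]*th*p[0]/r, c["cy"]+c["fx"]*th*p[1]/r
def proj(c,X):
    p=np.array(c["R"])@np.array(X)+np.array(c["t"]); return c["cx"]+c["fx"]*p[0]/p[2], c["cy"]+c["fy"]*p[1]/p[2]
E
python3 - <<'E'
from h import *
t=load("pics/top0.npy"); s=load("pics/scene0.npy")
for n,c in (("top",t),("scene",s)):
    hsv=cv2.cvtColor(c["color"],cv2.COLOR_RGB2HSV)
    m=cv2.inRange(hsv,(105,100,40),(130,255,255)); k,l,st,ce=cv2.connectedComponentsWithStats(m)
    print(n,[(st[i].tolist(),ce[i].round(1).tolist()) for i in range(1,k) if st[i][4]>20])
a=cv2.resize(t["color"][170:310,110:450],None,fx=2.35,fy=2.35,interpolation=cv2.INTER_CUBIC);cv2.imwrite("pics/topz.png",a[:,:,::-1])
b=cv2.resize(s["color"][150:300,120:340],None,fx=3.6,fy=3.6,interpolation=cv2.INTER_CUBIC);cv2.imwrite("pics/scz.png",b[:,:,::-1])
E
```

```text
top []
scene [([189, 19, 8, 13, 59], [192.7, 24.4]), ([0, 69, 13, 20, 123], [5.1, 79.8]), ([191, 247, 6, 8, 22], [193.0, 250.4])]
```

View pics/topz.png

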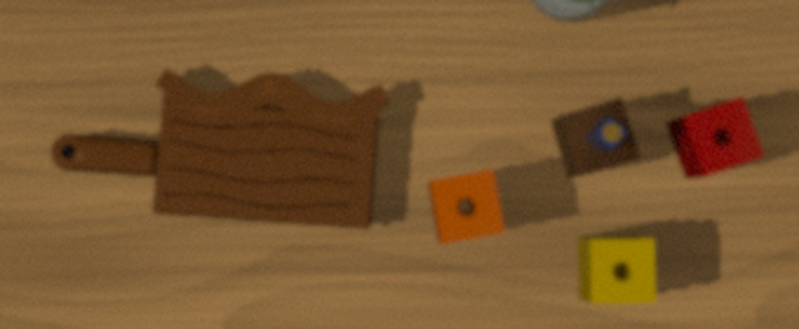

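View pics/scz.png

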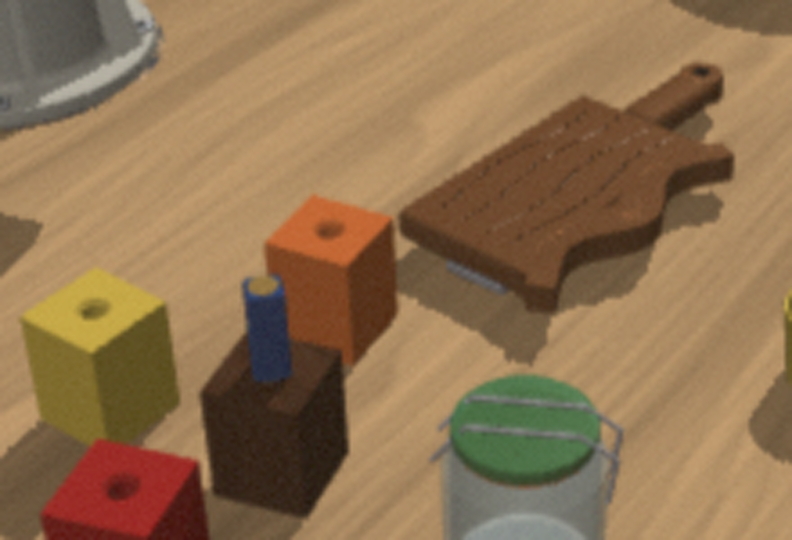

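```bash
python3 - <<'E'
from h import *
t=load("pics/top0.npy"); s=load("pics/scene0.npy"); w=load("pics/wrist0.npy")
p,e=tri([ray(t,369.6,225.8),ray(s,193.1,228.6)]); print("stick top",p.round(4),np.round(e,4))
f=lambda u,v:(110+u/2.35,170+v/2.35)
for nm,u,v in (("handle end",54,152),("L top",165,71),("L bot",155,210),("R top",385,90),("R bot",370,226),("crest",272,76)):
    print(nm,plane(t,*f(u,v),0.036).round(4))
for nm,u,v in (("st",555,122),("st",625,100),("st",638,158),("st",570,175)):
    print(nm,plane(t,*f(u,v),0.080).round(4))
for nm,u,v in (("bowl",136,145),("cup",246,132),("cuphandle",258,94),("jar",355,160)): print(nm,plane(t,u,v,0.045).round(3))
R=Rn.from_quat(state()["ee_rot"]).as_matrix();print(R.round(3))
E
```

```text
stick top [ 0.5297 -0.2635  0.1415] [0. 0.]
handle end [0.5274 0.2588 0.036 ]
L top [0.6041 0.1514 0.036 ]
L bot [0.4693 0.1612 0.036 ]
R top [ 0.5808 -0.0632  0.036 ]
R bot [ 0.4492 -0.0459  0.036 ]
crest [0.5969 0.047  0.036 ]
st [ 0.5429 -0.2227  0.08  ]
st [ 0.5623 -0.2897  0.08  ]
st [ 0.5073 -0.2996  0.08  ]
st [ 0.4929 -0.235   0.08  ]
bowl [0.733 0.251 0.045]
cup [ 0.759 -0.002  0.045]
cuphandle [ 0.849 -0.032  0.045]
jar [ 0.688 -0.253  0.045]
[[-0.974 -0.     0.226]
 [-0.226  0.001 -0.974]
 [-0.    -1.    -0.001]]
```

>>> {"method": "servo_tool", "body": {
  "motion": [
    [0.03, 0.027, 0.007, 0, 0, 0],
    [0.06, 0.054, 0.014, 0, 0, 0],
    [0.09, 0.081, 0.021, 0, 0, 0],
    [0.12, 0.108, 0.028, 0, 0, 0],
    [0.15, 0.135, 0.035, 0, 0, 0],
    [0.18, 0.162, 0.042, 0, 0, 0],
    [0.21, 0.189, 0.049, 0, 0, 0],
    [0.24, 0.216, 0.056, 0, 0, 0]
  ]
}}

```text
time: 0.95
tool_pos: [0.382, -0.3911, 0.2624]
ee_rot: [-0.08, 0.703, -0.702, 0.08]
force: [0.4, -0.9, -0.4]
opening: 0.0854
```

>>> {"method": "servo_tool", "body": {
  "motion": [
    [0.03, 0.027, 0, 0, 0, 0],
    [0.06, 0.054, 0, 0, 0, 0],
    [0.09, 0.081, 0, 0, 0, 0],
    [0.12, 0.108, 0, 0, 0, 0],
    [0.145, 0.125, 0, 0, 0, 0],
    [0.145, 0.125, 0, 0, 0, 0],
    [0.145, 0.125, 0, 0, 0, 0],
    [0.145, 0.125, 0, 0, 0, 0]
  ]
}}

```text
time: 1.75
tool_pos: [0.5261, -0.2666, 0.2622]
ee_rot: [-0.081, 0.703, -0.702, 0.08]
force: [0.3, 0.2, -0.3]
opening: 0.0854
```

```bash
python3 - <<'E'
from h import *
s=state(); c=imaging.camera("wrist"); c["s"]=s; np.save("pics/w1.npy",c,allow_pickle=True)
cv2.imwrite("pics/w1.png",c["color"][:,:,::-1]); print(s)
E
```

```text
{'time': 1.75, 'joints': array([-4.71890795e-01,  2.51480594e-01,  1.64779688e+00,  5.06076465e-04,
        1.24388543e+00,  8.71493554e-01]), 'joint_vel': array([-0.00932702, -0.00285327, -0.0002141 ,  0.0014786 , -0.00253119,
        0.00428758]), 'effort': array([ 9.03346986e-01, -5.44268739e+01, -3.60294771e+01,  5.43757144e-02,
       -1.12384977e-02,  5.34310857e-04]), 'tool_pos': array([ 0.52609167, -0.2666076 ,  0.26219471]), 'ee_rot': array([-0.08054093,  0.70299491, -0.70209887,  0.07980285]), 'force': array([ 0.30489452,  0.2223701 , -0.29191228]), 'torque': array([-0.07065569, -0.03650325,  0.01153277]), 'opening': 0.08540349540989492}
```

View pics/w1.png

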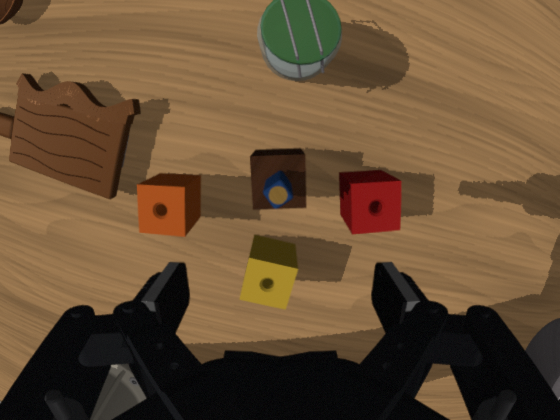

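```bash
python3 - <<'E'
from h import *
c=load("pics/w1.npy"); s=c["s"]
a=cv2.resize(c["color"][140:220,240:320],None,fx=7,fy=7,interpolation=cv2.INTER_CUBIC);cv2.imwrite("pics/w1z.png",a[:,:,::-1])
t=load("pics/top0.npy"); sc=load("pics/scene0.npy")
o,d=wray(c,s,278,195)
print(tri([(o,d),ray(sc,193.1,228.6),ray(t,369.6,225.8)]), (o+d*(0.14-o[2])/d[2]).round(4))
b=cv2.resize(sc["color"][220:260,175:215],None,fx=14,fy=14,interpolation=cv2.INTER_CUBIC);cv2.imwrite("pics/scz2.png",b[:,:,::-1])
E
```

```text
(array([ 0.52893048, -0.2630406 ,  0.14140402]), [np.float64(0.0011881695514909339), np.float64(0.000478019588883871), np.float64(0.0008735774775175627)]) [ 0.5275 -0.2626  0.14  ]
```

View pics/w1z.png

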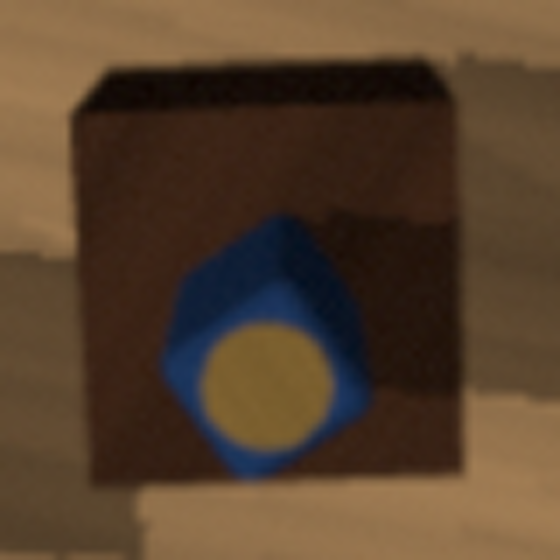

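View pics/scz2.png

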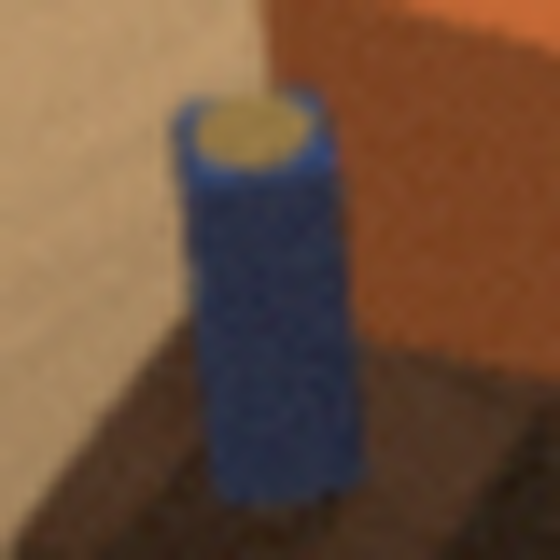

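```bash
python3 - <<'E'
from h import *
c=load("pics/w1.npy"); s=c["s"]
def g(x,y,z):
    o,d=wray(c,s,240+(x+.0)/7-.4,140+(y)/7-.4); return o+d*(z-o[2])/d[2]
H=np.array([g(x,y,.14) for x,y in ((270,280),(370,400),(252,478),(163,360))]);print(H.round(4),H.mean(0).round(4))
for i in range(4):
    e=H[(i+1)%4]-H[i];print(np.linalg.norm(e).round(4),np.degrees(np.arctan2(e[1],e[0])).round(1))
H=np.array([g(x,y,.08) for x,y in ((72,115),(455,100),(463,472),(93,482))]);print(H.round(4),H.mean(0).round(4))
for i in range(4):
    e=H[(i+1)%4]-H[i];print(np.linalg.norm(e).round(4),np.degrees(np.arctan2(e[1],e[0])).round(1))
R=Rn.from_quat(s["ee_rot"]).as_matrix();print("tool z ang",np.degrees(np.arctan2(R[1,2],R[0,2])))
E
```

```text
[[ 0.5415 -0.2596  0.14  ]
 [ 0.5289 -0.2758  0.14  ]
 [ 0.5151 -0.2632  0.14  ]
 [ 0.5281 -0.2484  0.14  ]] [ 0.5284 -0.2617  0.14  ]
0.0206 -127.8
0.0187 137.3
0.0197 48.8
0.0175 -39.9
[[ 0.5489 -0.2262  0.08  ]
 [ 0.5643 -0.283   0.08  ]
 [ 0.507  -0.2985  0.08  ]
 [ 0.4922 -0.2414  0.08  ]] [ 0.5281 -0.2623  0.08  ]
0.0589 -74.9
0.0593 -164.9
0.059 104.5
0.0587 15.0
tool z ang -76.97962147579068
```

Handle centre measures about (0.528, -0.262), top at 0.141, and the face normal is at about -40°. I'll turn the tool +36.6° and descend.

>>> {"method": "servo_tool", "body": {
  "motion": [
    [0, 0.001, -0.01, 0, 0, 7.3],
    [0.001, 0.002, -0.025, 0, 0, 14.6],
    [0.002, 0.003, -0.04, 0, 0, 22],
    [0.0025, 0.004, -0.06, 0, 0, 29.3],
    [0.0025, 0.0045, -0.08, 0, 0, 36.6],
    [0.0025, 0.0045, -0.09, 0, 0, 36.6],
    [0.0025, 0.0045, -0.09, 0, 0, 36.6],
    [0.0025, 0.0045, -0.09, 0, 0, 36.6]
  ]
}}

```text
time: 2.6
tool_pos: [0.5286, -0.2629, 0.173]
ee_rot: [-0.296, 0.643, -0.642, 0.295]
force: [0.3, 0.4, 0.4]
opening: 0.0856
```

```bash
python3 - <<'E'
from h import *
s=state(); c=imaging.camera("wrist"); c["s"]=s; np.save("pics/w2.npy",c,allow_pickle=True)
im=c["color"].copy()
for z in (0.14,0.08):
    for p in ((0.5284,-0.262),):
        u,v=wproj(c,s,[p[0],p[1],z]); cv2.circle(im,(int(u),int(v)),2,(0,255,0),-1)
cv2.imwrite("pics/w2.png",im[:,:,::-1]); print(s["tool_pos"],s["force"])
R=Rn.from_quat(s["ee_rot"]).as_matrix();print("tool z ang",np.degrees(np.arctan2(R[1,2],R[0,2])))
E
```

```text
[ 0.52856872 -0.26286601  0.17295985] [0.27781245 0.35952272 0.40879574]
tool z ang -40.611813589460056
```

View pics/w2.png

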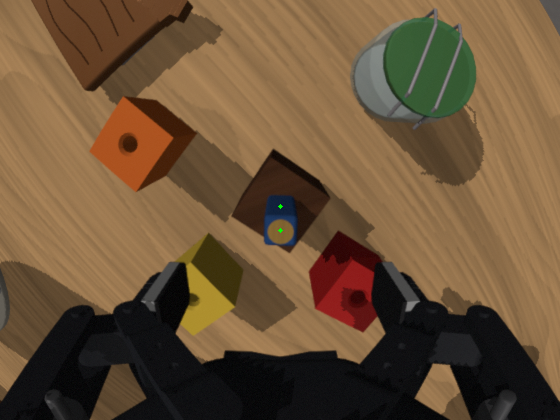

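The handle is square to the jaws and centred; the cap at (281,231) matches the projected point. Descending, then closing.

>>> {"method": "servo_tool", "body": {
  "motion": [
    [0, 0.0005, -0.015, 0, 0, 0],
    [0, 0.001, -0.03, 0, 0, 0],
    [0, 0.001, -0.045, 0, 0, 0],
    [0, 0.001, -0.06, 0, 0, 0],
    [0, 0.001, -0.07, 0, 0, 0],
    [0, 0.001, -0.077, 0, 0, 0],
    [0, 0.001, -0.077, 0, 0, 0],
    [0, 0.001, -0.077, 0, 0, 0]
  ]
}}

```text
time: 3.45
tool_pos: [0.5291, -0.262, 0.0964]
ee_rot: [0.296, -0.642, 0.642, -0.296]
force: [-0.0, -0.1, 0.2]
opening: 0.0856
```

>>> {"method": "servo_tool", "body": {
  "motion": [
    [0, 0, 0, 0, 0, 0],
    [0, 0, 0, 0, 0, 0],
    [0, 0, 0, 0, 0, 0],
    [0, 0, 0, 0, 0, 0],
    [0, 0, 0, 0, 0, 0],
    [0, 0, 0, 0, 0, 0],
    [0, 0, 0, 0, 0, 0],
    [0, 0, 0, 0, 0, 0]
  ],
  "grip": 0.01,
  "squeeze": 80
}}

```text
time: 4.25
tool_pos: [0.5295, -0.2622, 0.097]
ee_rot: [0.295, -0.642, 0.643, -0.296]
force: [-0.2, 0.2, 6.2]
opening: 0.0198
```

```bash
python3 - <<'E'
from h import *
s=state(); c=imaging.camera("wrist"); c["s"]=s; np.save("pics/w3.npy",c,allow_pickle=True)
cv2.imwrite("pics/w3.png",c["color"][:,:,::-1]); print(s)
R=Rn.from_quat(s["ee_rot"]).as_matrix();print(R.round(4))
E
```

```text
{'time': 4.25, 'joints': array([-4.62086504e-01,  4.24666985e-01,  1.80099819e+00, -4.42364485e-04,
        9.14755383e-01,  2.46216876e-01]), 'joint_vel': array([ 3.66607038e-04,  8.31407943e-04, -2.69234797e-05, -7.72140645e-04,
       -5.55693977e-04, -2.62584681e-04]), 'effort': array([-8.88213376e-02, -5.65369713e+01, -2.67172551e+01, -3.88224469e-02,
       -1.60969365e-01, -1.79145947e-03]), 'tool_pos': array([ 0.52954995, -0.26221048,  0.09698538]), 'ee_rot': array([ 0.29549649, -0.64192734,  0.64272855, -0.29582278]), 'force': array([-0.19616832,  0.1779972 ,  6.24067603]), 'torque': array([0.09021799, 0.09869696, 0.01784864]), 'opening': 0.019751437547867182}
[[-6.503e-01  9.000e-04  7.596e-01]
 [-7.596e-01 -8.000e-04 -6.503e-01]
 [ 1.000e-04 -1.000e+00  1.200e-03]]
```

View pics/w3.png

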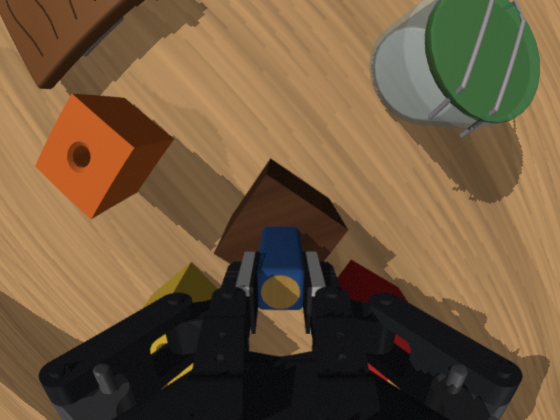

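Grasped: opening is 19.8 mm and the cap centre is at (280,291) between the pads. Now lifting straight up.

>>> {"method": "servo_tool", "body": {
  "motion": [
    [0, 0, 0.005, 0, 0, 0],
    [0, 0, 0.015, 0, 0, 0],
    [0, 0, 0.03, 0, 0, 0],
    [0, 0, 0.045, 0, 0, 0],
    [0, 0, 0.06, 0, 0, 0],
    [0, 0, 0.08, 0, 0, 0],
    [0, 0, 0.1, 0, 0, 0],
    [0, 0, 0.12, 0, 0, 0]
  ]
}}

```text
time: 5.1
tool_pos: [0.5296, -0.2622, 0.2191]
ee_rot: [0.295, -0.642, 0.643, -0.296]
force: [-0.4, 0.2, -0.5]
opening: 0.0201
```

>>> {"method": "servo_tool", "body": {
  "motion": [
    [0, 0.02, 0, 0, 0, 0],
    [-0.005, 0.05, 0, 0, 0, 0],
    [-0.01, 0.08, 0, 0, 0, 0],
    [-0.015, 0.12, 0, 0, 0, 0],
    [-0.02, 0.16, 0, 0, 0, 0],
    [-0.03, 0.19, 0, 0, 0, 0],
    [-0.03, 0.2, 0, 0, 0, 0],
    [-0.03, 0.2, 0, 0, 0, 0]
  ]
}}

```text
time: 5.9
tool_pos: [0.5, -0.0613, 0.2201]
ee_rot: [0.296, -0.641, 0.643, -0.297]
force: [0.4, -0.7, -0.3]
opening: 0.0204
```

```bash
python3 - <<'E'
from h import *
F=[]
s=state(); c=imaging.camera("wrist"); c["s"]=s; np.save("pics/w4.npy",c,allow_pickle=True)
F.append(state()["force"]); sc=imaging.camera("scene"); np.save("pics/s4.npy",sc,allow_pickle=True);F.append(state()["force"])
cv2.imwrite("pics/w4.png",c["color"][:,:,::-1]);cv2.imwrite("pics/s4.png",sc["color"][:,:,::-1]); print(s["tool_pos"],s["force"],F,s["opening"],s["joints"])
E
```

```text
[ 0.49997277 -0.06132059  0.22014918] [ 0.36960863 -0.65522999 -0.30768475] [array([-0.28204895, -0.54494356, -0.1144463 ]), array([-0.71116794,  0.36266022, -1.08439297])] 0.020352094026989728 [-1.24249597e-01  1.47357846e-01  1.87562451e+00 -1.17110510e-03
  1.11521402e+00  5.82207734e-01]
```

View pics/w4.png

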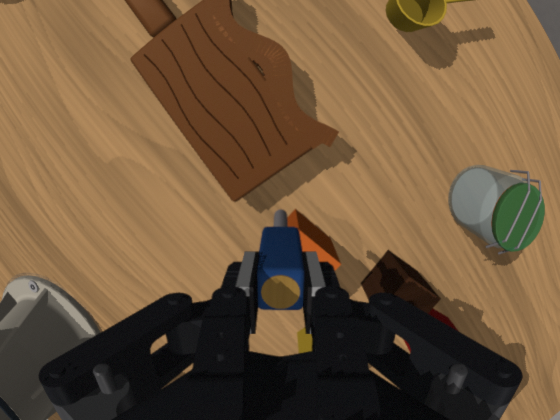

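View pics/s4.png

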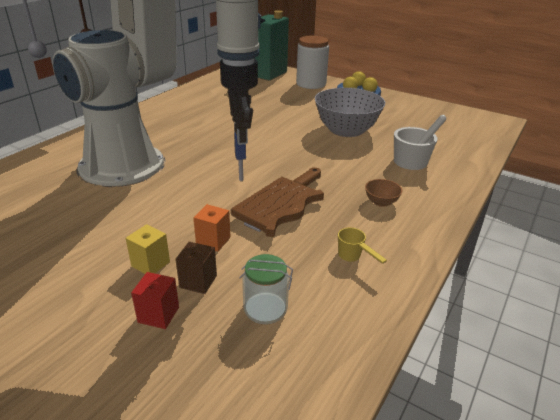

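```bash
cat > edge.py <<'E'
from h import *
from scipy.optimize import least_squares
def mask(c,lo=(3,110,30),hi=(13,255,150)):
    hsv=cv2.cvtColor(cv2.GaussianBlur(c["color"],(3,3),0),cv2.COLOR_RGB2HSV)
    return cv2.inRange(hsv,lo,hi)
E
python3 - <<'E'
from edge import *
c=load("pics/w4.npy"); t=load("pics/top0.npy")
for n,c,pts in (("w",c,[(220,110),(290,130),(320,135),(370,130),(300,160),(345,145),(400,200)]),("t",t,[(230,230),(225,206),(195,199),(250,202),(230,280)])):
    hsv=cv2.cvtColor(c["color"],cv2.COLOR_RGB2HSV)
    for u,v in pts: print(n,u,v,hsv[v-1:v+2,u-1:u+2].reshape(-1,3).mean(0).round(0),c["color"][v,u])
E
```

```text
w 220 110 [ 13. 167. 100.] [101  61  35]
w 290 130 [ 13. 168.  98.] [98 61 33]
w 320 135 [ 13. 169.  98.] [98 60 33]
w 370 130 [ 16. 122. 153.] [152 117  78]
w 300 160 [ 16. 123. 104.] [104  81  54]
w 345 145 [ 16. 124. 104.] [103  79  52]
w 400 200 [ 16. 122. 152.] [152 118  80]
t 230 230 [ 14. 195.  86.] [88 52 23]
t 225 206 [ 13. 196.  96.] [100  59  29]
t 195 199 [ 16. 142.  99.] [97 72 44]
t 250 202 [ 17. 142. 110.] [107  82  48]
t 230 280 [ 17. 143. 130.] [131  98  58]
```

```bash
cat > fit.py <<'E'
from edge import *
def run(name,caster,c,th,roi):
    hsv=cv2.cvtColor(cv2.GaussianBlur(c["color"],(3,3),0),cv2.COLOR_RGB2HSV).astype(int)
    m=((hsv[:,:,1]>th)&(hsv[:,:,0]<16)).astype(np.uint8)*255
    z=np.zeros_like(m); x0,y0,x1,y1=roi; z[y0:y1,x0:x1]=m[y0:y1,x0:x1]
    cs,_=cv2.findContours(z,cv2.RETR_EXTERNAL,cv2.CHAIN_APPROX_NONE); k=max(cs,key=cv2.contourArea)[:,0,:]
    k=k[(k[:,0]>2)&(k[:,1]>2)&(k[:,0]<557)]
    P=np.array([caster(u,v) for u,v in k])[:,:2]
    return k,P
def toB(P,cx,cy,th):  # board frame: x axis direction angle th
    ex=np.array([np.cos(th),np.sin(th)]);ey=np.array([-np.sin(th),np.cos(th)])
    d=P-np.array([cx,cy]); return np.c_[d@ex,d@ey]
def curve(x): return 70+12*np.cos(2*np.pi*x/120)
def fit(P,x0=(0.52,0.053,np.radians(-95.6))):
    p=np.array(x0)
    for it in range(8):
        B=toB(P,*p)*1000
        sel=(abs(B[:,0])<98)&(B[:,1]>45)&(B[:,1]<105)
        def res(q):
            b=toB(P[sel],*q)*1000; s=np.sqrt(1+(12*2*np.pi/120*np.sin(2*np.pi*b[:,0]/120))**2)
            return (b[:,1]-curve(b[:,0]))/s
        r=least_squares(res,p,x_scale=[1e-3,1e-3,1e-2],loss="soft_l1"); p=r.x
    rr=res(p)
    B=toB(P,*p)*1000
    print("fit",p.round(4),np.degrees(p[2]).round(2),"rms",rr.std().round(2),"n",sel.sum(),"xends",B[:,0].min().round(1),B[:,0].max().round(1))
    bx=B[sel][:,0]
    print([ (int(a),round(float(rr[(bx>=a)&(bx<a+20)].mean()),2)) for a in range(-100,100,20) if ((bx>=a)&(bx<a+20)).any()])
    return p
E
python3 - <<'E'
from fit import *
c=load("pics/w4.npy");t=load("pics/top0.npy")
def wc(c,z): 
    def f(u,v):
        o,d=wray(c,c["s"],u,v); return o+d*(z-o[2])/d[2]
    return f
for nm,cc,ca,th,roi in (("w4",c,wc(c,.036),145,(130,0,345,205)),("top",t,lambda u,v:plane(t,u,v,.036),168,(130,190,290,280))):
    k,P=run(nm,ca,cc,th,roi); im=cc["color"].copy()
    for u,v in k: im[v,u]=(0,255,0)
    cv2.imwrite(f"pics/c_{nm}.png",im[:,:,::-1]); print(nm,len(k)); p=fit(P)
    B=toB(P,*p)*1000
    # ends and back edge
    for nm2,s in (("xR",(B[:,0]>90)&(B[:,1]>-50)&(B[:,1]<50)),("back",(abs(B[:,0])<80)&(B[:,1]<0))):
        if s.sum()>5:
            a=B[s]; q=np.polyfit(a[:,1],a[:,0],1) if nm2=="xR" else np.polyfit(a[:,0],a[:,1],1); print(nm2,q.round(3))
E
```

```text
w4 516
fit [ 0.5176  0.056  -1.67  ] -95.69 rms 0.65 n 160 xends -162.6 112.8
[(-100, 2.57), (-80, 1.07), (-60, -0.02), (-40, -0.28), (-20, -0.47), (0, -0.46), (20, -0.3), (40, 0.08), (60, 0.56), (80, 0.2)]
xR [-1.00000e-03  1.04215e+02]
back [ 2.0000e-03 -6.0012e+01]
top 375
fit [ 0.5178  0.054  -1.6709] -95.74 rms 0.98 n 85 xends -206.9 111.6
[(-100, -0.46), (-80, 0.69), (-60, 1.15), (-40, -0.75), (-20, -0.99), (0, -0.6), (20, -0.02), (40, 0.34), (60, 0.41), (80, 0.12)]
xR [-8.00000e-03  1.03844e+02]
back [ 7.0000e-03 -5.8148e+01]
```

View pics/c_w4.png

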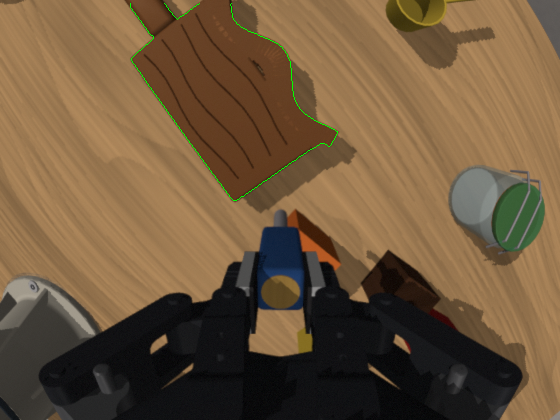

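Both views give the board frame at (0.5177, 0.055), angle -95.7°, with residuals under 1 mm. Next I check the rod tip offset and the skew of the holder's steel end.

```bash
python3 - <<'E'
from h import *
c=load("pics/w4.npy");s=c["s"];sc=load("pics/s4.npy");s0=load("pics/scene0.npy")
R=Rn.from_quat(s["ee_rot"]).as_matrix();print(R.round(4)[:,1])
for off in ((0,0,-.077),(0,0,-0.017),(0,0,.043)):
    X=s["tool_pos"]+np.array(off); print(off,np.round(wproj(c,s,X),1),np.round(proj(sc,X),1))
a=cv2.resize(c["color"][200:320,230:330],None,fx=5,fy=5,interpolation=cv2.INTER_CUBIC)
b=cv2.resize(sc["color"][110:190,210:270],None,fx=7.5,fy=7.5,interpolation=cv2.INTER_CUBIC)
h=np.zeros((600,960,3),np.uint8);h[:a.shape[0],:a.shape[1]]=a;h[:b.shape[0],505:505+b.shape[1]]=b[:,:455]
cv2.imwrite("pics/z4.png",h[:,:,::-1][:, :800] if False else cv2.resize(h,(800,500))[:,:,::-1])
d=cv2.resize(s0["color"][205:245,230:290],None,fx=13,fy=13,interpolation=cv2.INTER_CUBIC);cv2.imwrite("pics/z5.png",d[:,:,::-1])
E
```

```text
[ 0.0032 -0.0015 -1.    ]
(0, 0, -0.077) [281.2 212.4] [241.6 180.3]
(0, 0, -0.017) [281.8 240.2] [240.9 157.2]
(0, 0, 0.043) [282.9 289.9] [240.3 132.6]
```

View pics/z4.png

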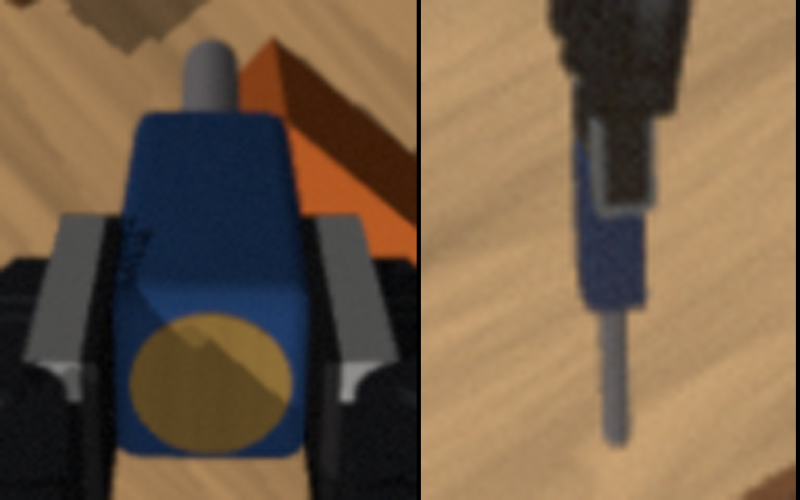

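View pics/z5.png

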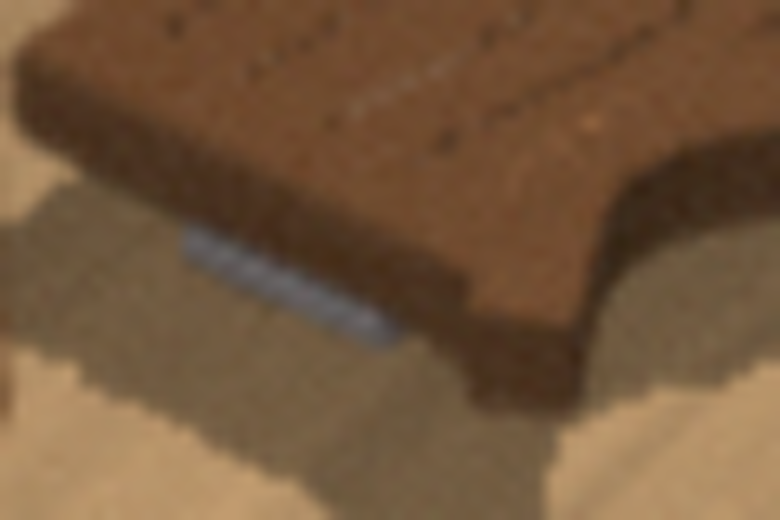

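```bash
python3 - <<'E'
from h import *
c=load("pics/scene0.npy")
f=lambda x,y:(230+x/13-.5,205+y/13-.5)
a=plane(c,*f(195,262),0);b=plane(c,*f(378,345),0);print(a.round(4),b.round(4),np.linalg.norm(b-a).round(4))
e=b-a;th=np.degrees(np.arctan2(e[1],e[0]));print("holder y dir",th,"x dir",th-90)
m=(a+b)/2; t=np.radians(th-90); print("origin",(m-0.1*np.array([np.cos(t),np.sin(t),0])).round(4))
# with board angle
th=np.radians(-95.7);ex=np.array([np.cos(th),np.sin(th)]);ey=np.array([-ex[1],ex[0]]);o=np.array([.5177,.055])
for p in (a,b): print(((p[:2]-o)@ex).round(4),((p[:2]-o)@ey).round(4))
E
```

```text
[ 0.4898 -0.041   0.    ] [ 0.5342 -0.0431  0.    ] 0.0445
holder y dir -2.6911425966990348 x dir -92.69114259669904
origin [0.5167 0.0578 0.    ]
0.0983 -0.0182
0.096 0.0262
```

```bash
cat > rub.py <<'E'
from h import *
O=np.array([.5177,.055]);TH=np.radians(-95.7)
EX=np.array([np.cos(TH),np.sin(TH)]);EY=np.array([-EX[1],EX[0]])
TIP=np.array([0,0,-.077])
xc=np.linspace(-112,112,4481);k=2*np.pi/120
yc=70+12*np.cos(k*xc);sl=-12*k*np.sin(k*xc);nn=np.sqrt(1+sl**2)
XC=xc-5*sl/nn;YC=yc+5/nn
def ytouch(X): return np.interp(X,XC,YC)
def slope(X): return (ytouch(X+.5)-ytouch(X-.5))
def W(X,Y): return O+EX*X/1000+EY*Y/1000
def B(p): d=(np.asarray(p)[:2]-O)*1000; return d@EX,d@EY
def now(): 
    s=state(); return s,B(s["tool_pos"]+TIP)
def plan(Xs,dys,z=.093):
    s=state();p=s["tool_pos"]
    for X,dy in zip(Xs,dys):
        w=W(X,ytouch(X)+dy); print([round(float(v),4) for v in (w[0]-p[0],w[1]-p[1],z-p[2])],"X%.0f Y%.1f"%(X,ytouch(X)+dy))
def avg(n=6):
    F=[];P=[]
    for i in range(n):
        s=state();F.append(s["force"]);P.append(s["tool_pos"]); imaging.camera("top")
    s=state();F.append(s["force"]);P.append(s["tool_pos"])
    F=np.array(F);return F.mean(0),F.std(0),np.array(P)[-1],np.array(P)
def report(n=6,F0=(0,0,0)):
    m,sd,p,P=avg(n);m=m-np.array(F0);b=B(p+TIP);sl=slope(b[0]);n_=np.array([-sl,1])/np.hypot(1,sl)
    fb=np.array([m[:2]@EX,m[:2]@EY]); 
    print("t %.2f"%state()["time"],"F",m.round(2),"sd",sd.round(2),"Fb",fb.round(2),"Fn %.2f Ft %.2f"%(fb@n_,fb@np.array([n_[1],-n_[0]])),"X %.2f Y %.2f dY %.2f z %.4f"%(b[0],b[1],b[1]-ytouch(b[0]),p[2]))
E
python3 - <<'E'
from rub import *
plan([-88],[15],z=.16); plan([-88],[15]); report(4)
for X in range(-90,91,10): print(X,ytouch(X).round(2),slope(X).round(2))
E
```

```text
[0.1154, 0.1965, -0.0598] X-88 Y89.6
[0.1154, 0.1965, -0.1268] X-88 Y89.6
t 6.20 F [-0.35 -0.11 -1.13] sd [0.37 0.67 0.62] Fb [ 0.15 -0.33] Fn -0.33 Ft 0.15 X 119.41 Y -6.03 dY -91.84 z 0.2191
-90 75.9 -0.62
-80 69.74 -0.58
-70 64.88 -0.36
-60 63.0 0.0
-50 64.88 0.36
-40 69.74 0.58
-30 75.9 0.62
-20 81.65 0.5
-10 85.6 0.28
0 87.0 0.0
10 85.6 -0.28
20 81.65 -0.5
30 75.9 -0.62
40 69.74 -0.58
50 64.88 -0.36
60 63.0 0.0
70 64.88 0.36
80 69.74 0.58
90 75.9 0.62
```

>>> {"method": "servo_tool", "body": {
  "motion": [
    [0.015, 0.02, 0, 0, 0, 0],
    [0.035, 0.05, 0, 0, 0, 0],
    [0.055, 0.085, 0, 0, 0, 0],
    [0.075, 0.12, -0.01, 0, 0, 0],
    [0.095, 0.155, -0.025, 0, 0, 0],
    [0.11, 0.18, -0.04, 0, 0, 0],
    [0.115, 0.1965, -0.055, 0, 0, 0],
    [0.1154, 0.1965, -0.06, 0, 0, 0]
  ],
  "squeeze": 120
}}

```text
time: 7.0
tool_pos: [0.6146, 0.1342, 0.1567]
ee_rot: [0.296, -0.642, 0.643, -0.295]
force: [-0.1, -0.8, -0.4]
opening: 0.0194
```

>>> {"method": "servo_tool", "body": {
  "motion": [
    [0, 0, -0.01, 0, 0, 0],
    [0, 0, -0.02, 0, 0, 0],
    [0, 0, -0.035, 0, 0, 0],
    [0, 0, -0.05, 0, 0, 0],
    [0, 0, -0.06, 0, 0, 0],
    [0, 0, -0.067, 0, 0, 0],
    [0, 0, -0.067, 0, 0, 0],
    [0, 0, -0.067, 0, 0, 0]
  ]
}}

```text
time: 7.8
tool_pos: [0.6148, 0.1342, 0.0898]
ee_rot: [0.296, -0.642, 0.643, -0.295]
force: [-0.0, -0.0, -1.0]
opening: 0.0192
```

```bash
python3 - <<'E'
from rub import *
report(12)
s=state();c=imaging.camera("wrist");c["s"]=s;np.save("pics/w5.npy",c,allow_pickle=True);cv2.imwrite("pics/w5.png",c["color"][:,:,::-1])
for X in (-88,-86,-84): plan([X],[4])
print(s["joints"].round(2))
E
```

```text
t 8.40 F [-0.03  0.05 -0.88] sd [0.5  0.49 0.52] Fb [-0.05 -0.03] Fn -0.06 Ft -0.02 X -88.41 Y 88.57 dY 13.66 z 0.0898
[-0.0099, 0.0006, 0.0033] X-88 Y78.6
[-0.0114, -0.0013, 0.0033] X-86 Y77.4
[-0.0128, -0.0032, 0.0033] X-84 Y76.1
[ 0.21  0.49  1.72 -0.    0.94  0.92]
```

View pics/w5.png

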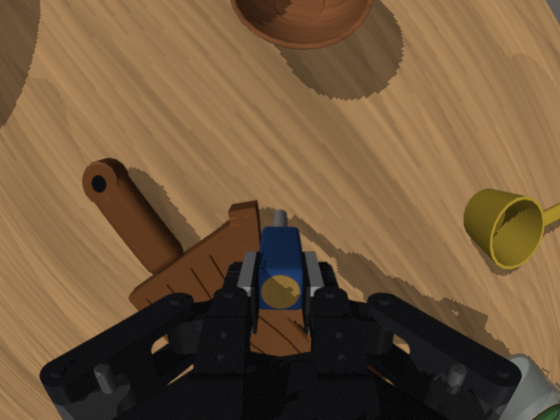

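Baseline force in free air is (0, 0, -0.9) with a noise sd of 0.5 N per reading. The rod is just outside the handle-end corner at image (245,205). I approach the edge in small steps.

>>> {"method": "servo_tool", "body": {
  "motion": [
    [-0.003, 0, 0.003, 0, 0, 0],
    [-0.006, -0.001, 0.003, 0, 0, 0],
    [-0.008, -0.0012, 0.003, 0, 0, 0],
    [-0.0095, -0.0012, 0.003, 0, 0, 0],
    [-0.0105, -0.0012, 0.003, 0, 0, 0],
    [-0.0114, -0.0012, 0.003, 0, 0, 0],
    [-0.0114, -0.0012, 0.003, 0, 0, 0],
    [-0.0114, -0.0012, 0.003, 0, 0, 0]
  ]
}}

```text
time: 9.25
tool_pos: [0.6033, 0.133, 0.0927]
ee_rot: [0.296, -0.642, 0.643, -0.295]
force: [0.3, 0.6, -2.4]
opening: 0.0191
```

```bash
python3 - <<'E'
from rub import *
report(6,(0,0,-.9))
plan([-86],[2.5])
E
```

```text
t 9.55 F [-0.23  0.02  0.07] sd [0.38 0.64 0.7 ] Fb [ 0.   -0.23] Fn -0.19 Ft 0.13 X -86.08 Y 77.35 dY 3.91 z 0.0927
[-0.0015, 0.0001, 0.0003] X-86 Y75.9
```

>>> {"method": "servo_tool", "body": {
  "motion": [
    [-0.0003, 0, 0, 0, 0, 0],
    [-0.0006, 0, 0, 0, 0, 0],
    [-0.0009, 0, 0, 0, 0, 0],
    [-0.0012, 0, 0, 0, 0, 0],
    [-0.0015, 0, 0, 0, 0, 0],
    [-0.0015, 0, 0, 0, 0, 0],
    [-0.0015, 0, 0, 0, 0, 0],
    [-0.0015, 0, 0, 0, 0, 0]
  ]
}}

```text
time: 10.35
tool_pos: [0.6017, 0.133, 0.0927]
ee_rot: [0.296, -0.642, 0.643, -0.295]
force: [0.7, 1.0, -0.7]
opening: 0.0191
```

```bash
python3 - <<'E'
from rub import *
report(6,(0,0,-.9))
E
```

```text
t 10.65 F [0.16 0.01 0.13] sd [0.33 0.58 0.54] Fb [-0.03  0.15] Fn 0.11 Ft -0.11 X -85.94 Y 75.88 dY 2.52 z 0.0927
```

>>> {"method": "servo_tool", "body": {
  "motion": [
    [-0.0002, 0, 0, 0, 0, 0],
    [-0.0004, 0, 0, 0, 0, 0],
    [-0.0006, 0, 0, 0, 0, 0],
    [-0.0008, 0, 0, 0, 0, 0],
    [-0.001, 0, 0, 0, 0, 0],
    [-0.001, 0, 0, 0, 0, 0],
    [-0.001, 0, 0, 0, 0, 0],
    [-0.001, 0, 0, 0, 0, 0]
  ]
}}

```text
time: 11.45
tool_pos: [0.6007, 0.133, 0.0927]
ee_rot: [0.296, -0.642, 0.643, -0.295]
force: [-0.5, -0.6, -0.6]
opening: 0.0193
```

```bash
python3 - <<'E'
from rub import *
report(6,(0,0,-.9))
E
```

```text
t 11.75 F [-0.24 -0.07  0.05] sd [0.41 0.57 0.39] Fb [ 0.09 -0.23] Fn -0.15 Ft 0.20 X -85.84 Y 74.87 dY 1.58 z 0.0927
```

>>> {"method": "servo_tool", "body": {
  "motion": [
    [-0.0002, 0, 0, 0, 0, 0],
    [-0.0004, 0, 0, 0, 0, 0],
    [-0.0006, 0, 0, 0, 0, 0],
    [-0.0008, 0, 0, 0, 0, 0],
    [-0.001, 0, 0, 0, 0, 0],
    [-0.001, 0, 0, 0, 0, 0],
    [-0.001, 0, 0, 0, 0, 0],
    [-0.001, 0, 0, 0, 0, 0]
  ]
}}

```text
time: 12.55
tool_pos: [0.5997, 0.133, 0.0927]
ee_rot: [0.296, -0.642, 0.643, -0.295]
force: [-0.3, -0.4, -0.8]
opening: 0.0192
```

```bash
python3 - <<'E'
from rub import *
report(6,(0,0,-.9))
E
```

```text
t 12.85 F [ 0.09 -0.24  0.03] sd [0.44 0.55 0.55] Fb [0.23 0.11] Fn 0.21 Ft 0.13 X -85.74 Y 73.88 dY 0.64 z 0.0927
```

>>> {"method": "servo_tool", "body": {
  "motion": [
    [-0.0002, 0, 0, 0, 0, 0],
    [-0.0004, 0, 0, 0, 0, 0],
    [-0.0006, 0, 0, 0, 0, 0],
    [-0.0008, 0, 0, 0, 0, 0],
    [-0.001, 0, 0, 0, 0, 0],
    [-0.001, 0, 0, 0, 0, 0],
    [-0.001, 0, 0, 0, 0, 0],
    [-0.001, 0, 0, 0, 0, 0]
  ]
}}

```text
time: 13.65
tool_pos: [0.5988, 0.133, 0.0927]
ee_rot: [0.296, -0.642, 0.643, -0.295]
force: [1.0, -0.2, -1.7]
opening: 0.0193
```

```bash
python3 - <<'E'
from rub import *
report(6,(0,0,-.9))
E
```

```text
t 13.95 F [0.78 0.19 0.12] sd [0.35 0.55 0.49] Fb [-0.27  0.75] Fn 0.50 Ft -0.62 X -85.67 Y 72.90 dY -0.28 z 0.0927
```

Contact begins near dY ≈ -0.2 mm, so vision and touch agree. I press a bit more.

>>> {"method": "servo_tool", "body": {
  "motion": [
    [-0.0002, 0, 0, 0, 0, 0],
    [-0.0004, 0, 0, 0, 0, 0],
    [-0.0006, 0, 0, 0, 0, 0],
    [-0.0008, 0, 0, 0, 0, 0],
    [-0.0009, 0, 0, 0, 0, 0],
    [-0.0009, 0, 0, 0, 0, 0],
    [-0.0009, 0, 0, 0, 0, 0],
    [-0.0009, 0, 0, 0, 0, 0]
  ]
}}

```text
time: 14.75
tool_pos: [0.598, 0.133, 0.0927]
ee_rot: [0.296, -0.642, 0.643, -0.295]
force: [0.7, -0.3, -0.8]
opening: 0.0195
```

```bash
python3 - <<'E'
from rub import *
report(8,(0,0,-.9))
plan(np.linspace(-84.5,-76,8),[-1.1]*8)
E
```

```text
t 15.15 F [ 1.64 -0.02  0.17] sd [0.56 0.38 0.49] Fb [-0.14  1.63] Fn 1.31 Ft -0.98 X -85.59 Y 72.08 dY -1.05 z 0.0927
[-0.0008, -0.001, 0.0003] X-84 Y71.4
[-0.0017, -0.0021, 0.0003] X-83 Y70.6
[-0.0026, -0.0033, 0.0003] X-82 Y69.9
[-0.0034, -0.0044, 0.0003] X-81 Y69.1
[-0.0042, -0.0056, 0.0003] X-80 Y68.4
[-0.005, -0.0067, 0.0003] X-78 Y67.7
[-0.0058, -0.0078, 0.0003] X-77 Y67.1
[-0.0066, -0.009, 0.0003] X-76 Y66.4
```

Effective stiffness at the TCP is only about 1.1 N/mm, so there's plenty of tolerance. I start the rub with a growing press.

>>> {"method": "servo_tool", "body": {
  "motion": [
    [-0.0012, -0.001, 0, 0, 0, 0],
    [-0.0024, -0.002, 0, 0, 0, 0],
    [-0.0035, -0.003, 0, 0, 0, 0],
    [-0.0047, -0.0042, 0, 0, 0, 0],
    [-0.0058, -0.0053, 0, 0, 0, 0],
    [-0.0068, -0.0062, 0, 0, 0, 0],
    [-0.0075, -0.007, 0, 0, 0, 0],
    [-0.0075, -0.007, 0, 0, 0, 0]
  ]
}}

```text
time: 15.95
tool_pos: [0.5908, 0.1259, 0.0929]
ee_rot: [0.296, -0.642, 0.643, -0.295]
force: [5.6, 0.4, -0.9]
opening: 0.0192
```

```bash
python3 - <<'E'
from rub import *
report(6,(0,0,-.9))
plan(np.linspace(-77.5,-68,8),[-3]*8)
E
```

```text
t 16.25 F [ 5.23 -0.12  0.62] sd [0.72 0.55 0.61] Fb [-0.4   5.21] Fn 4.37 Ft -2.86 X -77.92 Y 65.69 dY -2.87 z 0.0929
[-0.0004, -0.0004, 0.0001] X-78 Y65.3
[-0.0013, -0.0017, 0.0001] X-76 Y64.6
[-0.0021, -0.0029, 0.0001] X-75 Y63.9
[-0.0028, -0.0042, 0.0001] X-73 Y63.3
[-0.0036, -0.0055, 0.0001] X-72 Y62.7
[-0.0042, -0.0068, 0.0001] X-71 Y62.2
[-0.0049, -0.0081, 0.0001] X-69 Y61.7
[-0.0054, -0.0094, 0.0001] X-68 Y61.2
```

```bash
python3 - <<'E'
from rub import *
plan(np.linspace(-76.2,-64,8),np.linspace(-2.8,-2.5,8))
E
```

```text
[-0.001, -0.0016, 0.0001] X-76 Y64.8
[-0.002, -0.0033, 0.0001] X-74 Y64.0
[-0.0029, -0.0049, 0.0001] X-73 Y63.3
[-0.0038, -0.0066, 0.0001] X-71 Y62.6
[-0.0046, -0.0083, 0.0001] X-69 Y62.0
[-0.0052, -0.01, 0.0001] X-67 Y61.5
[-0.0058, -0.0117, 0.0001] X-66 Y61.1
[-0.0062, -0.0134, 0.0001] X-64 Y60.8
```

>>> {"method": "servo_tool", "body": {
  "motion": [
    [-0.001, -0.0016, 0, 0, 0, 0],
    [-0.002, -0.0033, 0, 0, 0, 0],
    [-0.0029, -0.0049, 0, 0, 0, 0],
    [-0.0038, -0.0066, 0, 0, 0, 0],
    [-0.0046, -0.0083, 0, 0, 0, 0],
    [-0.0052, -0.01, 0, 0, 0, 0],
    [-0.0058, -0.0117, 0, 0, 0, 0],
    [-0.0062, -0.0134, 0, 0, 0, 0]
  ]
}}

```text
time: 17.05
tool_pos: [0.5852, 0.113, 0.0931]
ee_rot: [0.295, -0.642, 0.643, -0.296]
force: [5.7, 2.1, -1.0]
opening: 0.0191
```

```bash
python3 - <<'E'
from rub import *
report(5,(0,0,-.9))
b=now()[1]
for d in (-2,-2.5,-3): plan(np.linspace(b[0]+1.7,b[0]+13.6,8),[d]*8)
E
```

```text
t 17.30 F [ 5.84  1.84 -0.02] sd [0.47 0.73 0.29] Fb [-2.41  5.63] Fn 5.15 Ft -3.32 X -64.41 Y 61.47 dY -1.91 z 0.0931
[-0.0005, -0.0017, -0.0001] X-63 Y61.1
[-0.0008, -0.0033, -0.0001] X-61 Y61.0
[-0.001, -0.005, -0.0001] X-59 Y61.0
[-0.001, -0.0067, -0.0001] X-58 Y61.1
[-0.001, -0.0084, -0.0001] X-56 Y61.3
[-0.0008, -0.0102, -0.0001] X-54 Y61.7
[-0.0006, -0.0119, -0.0001] X-53 Y62.1
[-0.0002, -0.0136, -0.0001] X-51 Y62.6
[-0.001, -0.0016, -0.0001] X-63 Y60.6
[-0.0013, -0.0033, -0.0001] X-61 Y60.5
[-0.0015, -0.005, -0.0001] X-59 Y60.5
[-0.0015, -0.0067, -0.0001] X-58 Y60.6
[-0.0015, -0.0084, -0.0001] X-56 Y60.8
[-0.0013, -0.0101, -0.0001] X-54 Y61.2
[-0.0011, -0.0119, -0.0001] X-53 Y61.6
[-0.0007, -0.0136, -0.0001] X-51 Y62.1
[-0.0015, -0.0016, -0.0001] X-63 Y60.1
[-0.0018, -0.0032, -0.0001] X-61 Y60.0
[-0.002, -0.0049, -0.0001] X-59 Y60.0
[-0.002, -0.0066, -0.0001] X-58 Y60.1
[-0.002, -0.0083, -0.0001] X-56 Y60.3
[-0.0018, -0.0101, -0.0001] X-54 Y60.7
[-0.0016, -0.0118, -0.0001] X-53 Y61.1
[-0.0012, -0.0135, -0.0001] X-51 Y61.6
```

>>> {"method": "servo_tool", "body": {
  "motion": [
    [0.0002, -0.0015, 0, 0, 0, 0],
    [0.0003, -0.003, 0, 0, 0, 0],
    [0.0002, -0.0045, 0, 0, 0, 0],
    [0.0002, -0.006, 0, 0, 0, 0],
    [0.0002, -0.0075, 0, 0, 0, 0],
    [0.0002, -0.009, 0, 0, 0, 0],
    [0.0003, -0.0105, 0, 0, 0, 0],
    [0.0005, -0.012, 0, 0, 0, 0]
  ]
}}

```text
time: 18.1
tool_pos: [0.5859, 0.1018, 0.0933]
ee_rot: [0.295, -0.642, 0.643, -0.296]
force: [5.1, 4.4, -0.1]
opening: 0.0194
```

```bash
python3 - <<'E'
from rub import *
report(5,(0,0,-.9))
b=now()[1]
for d in (-1,-2): plan(np.linspace(b[0]+1.5,b[0]+12,8),[d]*8)
E
```

```text
t 18.35 F [4.83 3.71 0.05] sd [0.45 0.54 0.61] Fb [-4.17  4.44] Fn 5.33 Ft -2.95 X -53.28 Y 63.28 dY -0.59 z 0.0933
[-0.0001, -0.0015, -0.0003] X-52 Y63.3
[0.0002, -0.003, -0.0003] X-50 Y63.8
[0.0006, -0.0046, -0.0003] X-49 Y64.3
[0.0011, -0.0061, -0.0003] X-47 Y65.0
[0.0016, -0.0077, -0.0003] X-46 Y65.7
[0.0022, -0.0093, -0.0003] X-44 Y66.4
[0.0028, -0.0108, -0.0003] X-43 Y67.2
[0.0035, -0.0124, -0.0003] X-41 Y68.0
[-0.0011, -0.0014, -0.0003] X-52 Y62.3
[-0.0008, -0.0029, -0.0003] X-50 Y62.8
[-0.0004, -0.0045, -0.0003] X-49 Y63.3
[0.0001, -0.006, -0.0003] X-47 Y64.0
[0.0006, -0.0076, -0.0003] X-46 Y64.7
[0.0012, -0.0092, -0.0003] X-44 Y65.4
[0.0018, -0.0107, -0.0003] X-43 Y66.2
[0.0025, -0.0123, -0.0003] X-41 Y67.0
```

Forces fit an edge shifted about -2 mm in X and +1 mm in Y, with k ≈ 2.2 N/mm. I'll update the model and aim for 1.9 mm depth (about 4 N).

```bash
sed -i 's/^def ytouch.*/SX,SY=2.0,1.0\ndef ytouch(X): return np.interp(X+SX,XC,YC)+SY/' rub.py; python3 - <<'E'
from rub import *
b=now()[1]; print(b)
plan(np.linspace(b[0]+1.5,b[0]+12,8),[-1.9]*8)
E
```

```text
(np.float64(-53.284890931352145), np.float64(63.27556732227734))
[0.0006, -0.0016, -0.0003] X-52 Y64.1
[0.0011, -0.0031, -0.0003] X-50 Y64.6
[0.0016, -0.0047, -0.0003] X-49 Y65.3
[0.0021, -0.0062, -0.0003] X-47 Y66.0
[0.0027, -0.0078, -0.0003] X-46 Y66.8
[0.0034, -0.0094, -0.0003] X-44 Y67.5
[0.004, -0.011, -0.0003] X-43 Y68.4
[0.0048, -0.0125, -0.0003] X-41 Y69.3
```

>>> {"method": "servo_tool", "body": {
  "motion": [
    [0.0006, -0.0016, 0, 0, 0, 0],
    [0.0011, -0.0031, 0, 0, 0, 0],
    [0.0016, -0.0047, 0, 0, 0, 0],
    [0.0021, -0.0062, 0, 0, 0, 0],
    [0.0027, -0.0078, 0, 0, 0, 0],
    [0.0034, -0.0094, 0, 0, 0, 0],
    [0.004, -0.011, 0, 0, 0, 0],
    [0.0048, -0.0125, -0.0003, 0, 0, 0]
  ]
}}

```text
time: 19.15
tool_pos: [0.5904, 0.0902, 0.0929]
ee_rot: [-0.295, 0.643, -0.642, 0.296]
force: [3.7, 4.3, 0.1]
opening: 0.0193
```

```bash
python3 - <<'E'
from rub import *
report(5,(0,0,-.9))
b=now()[1]
plan(np.linspace(b[0]+1.5,b[0]+12,8),[-1.9]*8)
E
```

```text
t 19.40 F [3.37 3.9  0.12] sd [0.34 0.36 0.59] Fb [-4.22  2.97] Fn 4.69 Ft -2.16 X -42.09 Y 68.87 dY -1.81 z 0.0929
[0.0006, -0.0016, 0.0001] X-41 Y69.7
[0.0014, -0.0032, 0.0001] X-39 Y70.6
[0.0022, -0.0047, 0.0001] X-38 Y71.5
[0.0029, -0.0063, 0.0001] X-36 Y72.4
[0.0037, -0.0079, 0.0001] X-35 Y73.4
[0.0045, -0.0095, 0.0001] X-33 Y74.3
[0.0053, -0.0111, 0.0001] X-32 Y75.3
[0.0061, -0.0127, 0.0001] X-30 Y76.2
```

>>> {"method": "servo_tool", "body": {
  "motion": [
    [0.0006, -0.0016, 0, 0, 0, 0],
    [0.0014, -0.0032, 0, 0, 0, 0],
    [0.0022, -0.0047, 0, 0, 0, 0],
    [0.0029, -0.0063, 0, 0, 0, 0],
    [0.0037, -0.0079, 0, 0, 0, 0],
    [0.0045, -0.0095, 0, 0, 0, 0],
    [0.0053, -0.0111, 0, 0, 0, 0],
    [0.0061, -0.0127, 0, 0, 0, 0]
  ]
}}

```text
time: 20.2
tool_pos: [0.596, 0.0783, 0.0928]
ee_rot: [-0.294, 0.644, -0.641, 0.295]
force: [2.9, 4.9, -0.8]
opening: 0.0191
```

```bash
python3 - <<'E'
from rub import *
report(5,(0,0,-.9))
b=now()[1]
plan(np.linspace(b[0]+1.6,b[0]+12.8,8),[-1.9]*8)
E
```

```text
t 20.45 F [ 3.41  3.86 -0.03] sd [0.69 0.57 0.36] Fb [-4.18  3.01] Fn 4.76 Ft -1.98 X -30.88 Y 75.65 dY -1.95 z 0.0928
[0.0009, -0.0017, 0.0002] X-29 Y76.7
[0.0017, -0.0034, 0.0002] X-28 Y77.6
[0.0024, -0.0051, 0.0002] X-26 Y78.6
[0.0031, -0.0067, 0.0002] X-24 Y79.4
[0.0038, -0.0084, 0.0002] X-23 Y80.3
[0.0045, -0.0101, 0.0002] X-21 Y81.1
[0.0051, -0.0118, 0.0002] X-20 Y81.9
[0.0056, -0.0134, 0.0002] X-18 Y82.6
```

>>> {"method": "servo_tool", "body": {
  "motion": [
    [0.0009, -0.0017, 0, 0, 0, 0],
    [0.0017, -0.0034, 0, 0, 0, 0],
    [0.0024, -0.0051, 0, 0, 0, 0],
    [0.0031, -0.0067, 0, 0, 0, 0],
    [0.0038, -0.0084, 0, 0, 0, 0],
    [0.0045, -0.0101, 0, 0, 0, 0],
    [0.0051, -0.0118, 0, 0, 0, 0],
    [0.0056, -0.0134, 0, 0, 0, 0]
  ]
}}

```text
time: 21.25
tool_pos: [0.6012, 0.0658, 0.0927]
ee_rot: [-0.294, 0.644, -0.641, 0.295]
force: [3.3, 5.0, -0.8]
opening: 0.0192
```

```bash
python3 - <<'E'
from rub import *
report(5,(0,0,-.9))
b=now()[1]
plan(np.linspace(b[0]+1.6,b[0]+12.8,8),[-1.9]*8)
E
```

```text
t 21.50 F [3.72 4.13 0.35] sd [0.7  0.44 0.63] Fb [-4.48  3.29] Fn 4.82 Ft -2.76 X -18.97 Y 82.13 dY -1.95 z 0.0927
[0.0006, -0.0017, 0.0003] X-17 Y82.9
[0.001, -0.0033, 0.0003] X-16 Y83.5
[0.0014, -0.005, 0.0003] X-14 Y84.0
[0.0018, -0.0066, 0.0003] X-13 Y84.5
[0.002, -0.0082, 0.0003] X-11 Y85.0
[0.0022, -0.0099, 0.0003] X-9 Y85.3
[0.0024, -0.0115, 0.0003] X-8 Y85.6
[0.0024, -0.0131, 0.0003] X-6 Y85.9
```

>>> {"method": "servo_tool", "body": {
  "motion": [
    [0.0007, -0.0017, 0, 0, 0, 0],
    [0.0012, -0.0033, 0, 0, 0, 0],
    [0.0016, -0.005, 0, 0, 0, 0],
    [0.002, -0.0066, 0, 0, 0, 0],
    [0.0022, -0.0082, 0, 0, 0, 0],
    [0.0024, -0.0099, 0, 0, 0, 0],
    [0.0026, -0.0115, 0, 0, 0, 0],
    [0.0027, -0.0131, 0, 0, 0, 0]
  ]
}}

```text
time: 22.3
tool_pos: [0.6039, 0.0534, 0.0927]
ee_rot: [-0.294, 0.645, -0.641, 0.295]
force: [4.5, 4.2, -0.2]
opening: 0.0189
```

```bash
python3 - <<'E'
from rub import *
report(5,(0,0,-.9))
b=now()[1]
plan(np.linspace(b[0]+1.6,b[0]+12.8,8),[-1.7]*8)
E
```

```text
t 22.55 F [4.38 3.1  0.43] sd [0.43 0.72 0.6 ] Fb [-3.52  4.05] Fn 4.49 Ft -2.93 X -6.91 Y 86.03 dY -1.63 z 0.0927
[-0.0, -0.0016, 0.0003] X-5 Y86.1
[-0.0001, -0.0032, 0.0003] X-4 Y86.3
[-0.0002, -0.0048, 0.0003] X-2 Y86.3
[-0.0004, -0.0064, 0.0003] X-1 Y86.3
[-0.0007, -0.008, 0.0003] X1 Y86.2
[-0.001, -0.0095, 0.0003] X3 Y86.0
[-0.0014, -0.0111, 0.0003] X4 Y85.7
[-0.0019, -0.0127, 0.0003] X6 Y85.4
```

>>> {"method": "servo_tool", "body": {
  "motion": [
    [0, -0.0016, 0, 0, 0, 0],
    [0, -0.0032, 0, 0, 0, 0],
    [-0.0001, -0.0048, 0, 0, 0, 0],
    [-0.0003, -0.0064, 0, 0, 0, 0],
    [-0.0006, -0.008, 0, 0, 0, 0],
    [-0.0009, -0.0095, 0, 0, 0, 0],
    [-0.0013, -0.0111, 0, 0, 0, 0],
    [-0.0018, -0.0127, 0, 0, 0, 0]
  ]
}}

```text
time: 23.35
tool_pos: [0.6025, 0.0411, 0.0928]
ee_rot: [-0.293, 0.645, -0.641, 0.296]
force: [6.4, 1.2, -1.0]
opening: 0.0193
```

```bash
python3 - <<'E'
from rub import *
report(5,(0,0,-.9))
b=now()[1]
plan(np.linspace(b[0]+1.6,b[0]+12.8,8),[-1.7]*8)
E
```

```text
t 23.60 F [ 5.49  0.92 -0.08] sd [0.5  0.47 0.49] Fb [-1.46  5.37] Fn 4.96 Ft -2.53 X 5.57 Y 85.75 dY -1.45 z 0.0928
[-0.0008, -0.0015, 0.0002] X7 Y85.1
[-0.0014, -0.0031, 0.0002] X9 Y84.7
[-0.002, -0.0046, 0.0002] X10 Y84.2
[-0.0028, -0.0062, 0.0002] X12 Y83.6
[-0.0036, -0.0077, 0.0002] X14 Y83.0
[-0.0044, -0.0092, 0.0002] X15 Y82.3
[-0.0053, -0.0107, 0.0002] X17 Y81.5
[-0.0062, -0.0122, 0.0002] X18 Y80.8
```

>>> {"method": "servo_tool", "body": {
  "motion": [
    [-0.0004, -0.0015, 0, 0, 0, 0],
    [-0.0009, -0.0031, 0, 0, 0, 0],
    [-0.0016, -0.0046, 0, 0, 0, 0],
    [-0.0024, -0.0062, 0, 0, 0, 0],
    [-0.0032, -0.0077, 0, 0, 0, 0],
    [-0.004, -0.0092, 0, 0, 0, 0],
    [-0.0049, -0.0107, 0, 0, 0, 0],
    [-0.0058, -0.0122, 0, 0, 0, 0]
  ]
}}

```text
time: 24.4
tool_pos: [0.5968, 0.0287, 0.0929]
ee_rot: [-0.293, 0.645, -0.641, 0.296]
force: [5.5, -0.3, -1.6]
opening: 0.0193
```

```bash
python3 - <<'E'
from rub import *
report(5,(0,0,-.9))
b=now()[1]
plan(np.linspace(b[0]+1.6,b[0]+12.8,8),[-1.5]*8)
E
```

```text
t 24.65 F [ 4.75 -0.53  0.16] sd [0.51 0.32 0.46] Fb [0.05 4.78] Fn 4.28 Ft -2.12 X 18.34 Y 81.27 dY -1.21 z 0.0929
[-0.0013, -0.0015, 0.0001] X20 Y80.1
[-0.0023, -0.003, 0.0001] X22 Y79.3
[-0.0034, -0.0045, 0.0001] X23 Y78.3
[-0.0045, -0.006, 0.0001] X25 Y77.4
[-0.0056, -0.0075, 0.0001] X26 Y76.4
[-0.0068, -0.009, 0.0001] X28 Y75.4
[-0.0079, -0.0105, 0.0001] X30 Y74.4
[-0.0091, -0.012, 0.0001] X31 Y73.4
```

>>> {"method": "servo_tool", "body": {
  "motion": [
    [-0.001, -0.0015, 0, 0, 0, 0],
    [-0.0021, -0.003, 0, 0, 0, 0],
    [-0.0032, -0.0045, 0, 0, 0, 0],
    [-0.0043, -0.006, 0, 0, 0, 0],
    [-0.0054, -0.0075, 0, 0, 0, 0],
    [-0.0066, -0.009, 0, 0, 0, 0],
    [-0.0077, -0.0105, 0, 0, 0, 0],
    [-0.0089, -0.012, 0, 0, 0, 0]
  ]
}}

```text
time: 25.45
tool_pos: [0.588, 0.0166, 0.0929]
ee_rot: [-0.293, 0.645, -0.641, 0.296]
force: [4.6, -0.6, -0.4]
opening: 0.0188
```

```bash
python3 - <<'E'
from rub import *
report(5,(0,0,-.9))
b=now()[1]
plan(np.linspace(b[0]+1.6,b[0]+12.8,8),[-1.5]*8)
E
```

```text
t 25.70 F [ 5.03 -0.63  0.24] sd [0.32 0.56 0.42] Fb [0.12 5.07] Fn 4.35 Ft -2.59 X 31.29 Y 73.73 dY -1.12 z 0.0929
[-0.0015, -0.0015, 0.0001] X33 Y72.3
[-0.0027, -0.0029, 0.0001] X34 Y71.3
[-0.0038, -0.0044, 0.0001] X36 Y70.4
[-0.0049, -0.0059, 0.0001] X38 Y69.4
[-0.006, -0.0074, 0.0001] X39 Y68.5
[-0.007, -0.0089, 0.0001] X41 Y67.6
[-0.008, -0.0105, 0.0001] X42 Y66.8
[-0.0089, -0.012, 0.0001] X44 Y66.0
```

>>> {"method": "servo_tool", "body": {
  "motion": [
    [-0.0011, -0.0015, 0, 0, 0, 0],
    [-0.0022, -0.0029, 0, 0, 0, 0],
    [-0.0033, -0.0044, 0, 0, 0, 0],
    [-0.0044, -0.0059, 0, 0, 0, 0],
    [-0.0055, -0.0074, 0, 0, 0, 0],
    [-0.0065, -0.0089, 0, 0, 0, 0],
    [-0.0075, -0.0105, 0, 0, 0, 0],
    [-0.0084, -0.012, 0, 0, 0, 0]
  ]
}}

```text
time: 26.5
tool_pos: [0.5794, 0.0045, 0.0929]
ee_rot: [-0.293, 0.645, -0.641, 0.296]
force: [4.6, -0.0, -0.2]
opening: 0.0189
```

```bash
python3 - <<'E'
from rub import *
report(5,(0,0,-.9))
b=now()[1]
plan(np.linspace(b[0]+1.6,b[0]+12.8,8),[-1]*8)
E
```

```text
t 26.75 F [ 4.71 -0.22  0.04] sd [0.64 0.57 0.45] Fb [-0.25  4.7 ] Fn 4.15 Ft -2.22 X 44.08 Y 66.49 dY -1.03 z 0.0929
[-0.0008, -0.0015, 0.0001] X46 Y65.8
[-0.0017, -0.0031, 0.0001] X47 Y65.2
[-0.0024, -0.0046, 0.0001] X49 Y64.6
[-0.003, -0.0061, 0.0001] X50 Y64.1
[-0.0036, -0.0077, 0.0001] X52 Y63.7
[-0.0041, -0.0092, 0.0001] X54 Y63.4
[-0.0044, -0.0108, 0.0001] X55 Y63.1
[-0.0047, -0.0124, 0.0001] X57 Y63.0
```

>>> {"method": "servo_tool", "body": {
  "motion": [
    [-0.0008, -0.0015, 0, 0, 0, 0],
    [-0.0017, -0.0031, 0, 0, 0, 0],
    [-0.0024, -0.0046, 0, 0, 0, 0],
    [-0.003, -0.0061, 0, 0, 0, 0],
    [-0.0035, -0.0077, 0, 0, 0, 0],
    [-0.0039, -0.0092, 0, 0, 0, 0],
    [-0.0042, -0.0108, 0, 0, 0, 0],
    [-0.0044, -0.0124, 0, 0, 0, 0]
  ]
}}

```text
time: 27.55
tool_pos: [0.5748, -0.0079, 0.0928]
ee_rot: [-0.294, 0.645, -0.641, 0.296]
force: [3.9, 2.0, -0.3]
opening: 0.019
```

```bash
python3 - <<'E'
from rub import *
report(5,(0,0,-.9))
b=now()[1]
plan(np.linspace(b[0]+1.6,b[0]+12.8,8),[-.8]*8)
E
```

```text
t 27.80 F [3.41 0.92 0.54] sd [0.64 0.93 0.43] Fb [-1.26  3.3 ] Fn 3.24 Ft -1.39 X 56.96 Y 63.21 dY -0.81 z 0.0929
[-0.0002, -0.0016, 0.0001] X59 Y63.2
[-0.0002, -0.0032, 0.0001] X60 Y63.3
[-0.0002, -0.0048, 0.0001] X62 Y63.5
[-0.0001, -0.0064, 0.0001] X63 Y63.8
[0.0001, -0.0081, 0.0001] X65 Y64.1
[0.0004, -0.0097, 0.0001] X67 Y64.6
[0.0008, -0.0113, 0.0001] X68 Y65.1
[0.0013, -0.013, 0.0001] X70 Y65.8
```

>>> {"method": "servo_tool", "body": {
  "motion": [
    [-0.0003, -0.0016, 0, 0, 0, 0],
    [-0.0004, -0.0032, 0, 0, 0, 0],
    [-0.0005, -0.0048, 0, 0, 0, 0],
    [-0.0004, -0.0064, 0, 0, 0, 0],
    [-0.0002, -0.0081, 0, 0, 0, 0],
    [0.0001, -0.0097, 0, 0, 0, 0],
    [0.0005, -0.0113, 0, 0, 0, 0],
    [0.001, -0.013, 0, 0, 0, 0]
  ]
}}

```text
time: 28.6
tool_pos: [0.5758, -0.021, 0.0928]
ee_rot: [-0.294, 0.645, -0.641, 0.295]
force: [2.1, 1.4, -0.4]
opening: 0.0193
```

```bash
python3 - <<'E'
from rub import *
report(5,(0,0,-.9))
b=now()[1]
plan(np.linspace(b[0]+1.6,b[0]+12.8,8),[-1.1]*8)
E
```

```text
t 28.85 F [2.57 1.74 0.31] sd [0.37 0.29 0.48] Fb [-1.98  2.38] Fn 2.96 Ft -0.92 X 69.89 Y 65.52 dY -1.10 z 0.0928
[0.0005, -0.0017, 0.0002] X71 Y66.2
[0.0011, -0.0033, 0.0002] X73 Y67.0
[0.0018, -0.005, 0.0002] X75 Y67.8
[0.0025, -0.0067, 0.0002] X76 Y68.7
[0.0032, -0.0084, 0.0002] X78 Y69.6
[0.004, -0.01, 0.0002] X79 Y70.5
[0.0048, -0.0117, 0.0002] X81 Y71.5
[0.0056, -0.0134, 0.0002] X83 Y72.5
```

>>> {"method": "servo_tool", "body": {
  "motion": [
    [0.0003, -0.0017, 0, 0, 0, 0],
    [0.0007, -0.0033, 0, 0, 0, 0],
    [0.0013, -0.005, 0, 0, 0, 0],
    [0.0019, -0.0067, 0, 0, 0, 0],
    [0.0026, -0.0084, 0, 0, 0, 0],
    [0.0034, -0.01, 0, 0, 0, 0],
    [0.0042, -0.0117, 0, 0, 0, 0],
    [0.005, -0.0134, 0, 0, 0, 0]
  ]
}}

```text
time: 29.65
tool_pos: [0.5809, -0.0346, 0.0928]
ee_rot: [-0.294, 0.645, -0.641, 0.295]
force: [2.4, 2.9, -1.3]
opening: 0.0195
```

```bash
python3 - <<'E'
from rub import *
report(5,(0,0,-.9))
b=now()[1]
plan(np.linspace(b[0]+1.6,b[0]+12.8,8),[-1.7]*8)
E
```

```text
t 29.90 F [2.6  2.54 0.13] sd [0.46 0.54 0.44] Fb [-2.78  2.34] Fn 3.46 Ft -1.12 X 82.88 Y 71.94 dY -1.75 z 0.0929
[0.0009, -0.0017, 0.0001] X84 Y73.0
[0.0017, -0.0034, 0.0001] X86 Y74.0
[0.0026, -0.0051, 0.0001] X88 Y75.0
[0.0034, -0.0068, 0.0001] X89 Y76.0
[0.0042, -0.0085, 0.0001] X91 Y77.0
[0.005, -0.0101, 0.0001] X92 Y77.9
[0.0058, -0.0118, 0.0001] X94 Y78.8
[0.0065, -0.0135, 0.0001] X96 Y79.7
```

The full span is rubbed: X from -86 to +83, |F| 3 to 6 N throughout. Retreating outward, then up.

>>> {"method": "servo_tool", "body": {
  "motion": [
    [0.001, 0, 0, 0, 0, 0],
    [0.003, 0, 0, 0, 0, 0],
    [0.007, 0, 0, 0, 0, 0],
    [0.012, 0, 0, 0, 0, 0],
    [0.018, 0, 0, 0, 0, 0],
    [0.025, 0, 0.01, 0, 0, 0],
    [0.025, 0, 0.03, 0, 0, 0],
    [0.025, 0, 0.06, 0, 0, 0]
  ]
}}

```text
time: 30.7
tool_pos: [0.6056, -0.0346, 0.1527]
ee_rot: [-0.294, 0.645, -0.641, 0.295]
force: [0.2, -0.1, -1.0]
opening: 0.0193
```

>>> {"method": "servo_tool", "body": {
  "motion": [
    [0, 0, 0.03, 0, 0, 0],
    [0, 0, 0.065, 0, 0, 0],
    [-0.01, -0.03, 0.07, 0, 0, 0],
    [-0.03, -0.07, 0.07, 0, 0, 0],
    [-0.05, -0.11, 0.07, 0, 0, 0],
    [-0.06, -0.13, 0.07, 0, 0, 0],
    [-0.06, -0.14, 0.07, 0, 0, 0],
    [-0.06, -0.14, 0.07, 0, 0, 0]
  ]
}}

```text
time: 31.5
tool_pos: [0.5462, -0.1757, 0.2234]
ee_rot: [-0.294, 0.645, -0.641, 0.294]
force: [0.3, -0.3, -1.2]
opening: 0.0193
```

```bash
python3 - <<'E'
from h import *
s=state(); c=imaging.camera("wrist"); c["s"]=s; np.save("pics/w6.npy",c,allow_pickle=True)
sc=imaging.camera("scene"); np.save("pics/s6.npy",sc,allow_pickle=True)
print(s["tool_pos"],s["force"],s["opening"]);R=Rn.from_quat(s["ee_rot"]).as_matrix();print(R.round(4)); print("yaw",np.degrees(np.arctan2(R[1,2],R[0,2])))
for off in ((0,0,-.077),(0,0,-0.017),(0,0,.043)):
    X=s["tool_pos"]+R@np.array([0,-off[2],0]); print(off,np.round(wproj(c,s,X),1),np.round(proj(sc,X),1))
cv2.imwrite("pics/w6.png",c["color"][:,:,::-1])
u,v=map(int,proj(sc,s["tool_pos"]-[0,0,.03]));print(u,v)
a=cv2.resize(c["color"][190:320,230:330],None,fx=4.5,fy=4.5,interpolation=cv2.INTER_CUBIC)
b=cv2.resize(sc["color"][v-45:v+45,u-30:u+30],None,fx=6.5,fy=6.5,interpolation=cv2.INTER_CUBIC)[:585]
h=np.zeros((590,455+395,3),np.uint8);h[:a.shape[0],:a.shape[1]]=a;h[:b.shape[0],455:455+b.shape[1]]=b
cv2.imwrite("pics/z6.png",h[:,:800,::-1])
E
```

```text
[ 0.54619367 -0.17570976  0.22342842] [ 0.32894558 -0.26836273 -1.19639341] 0.01927925658112259
[[-0.6541 -0.0012  0.7564]
 [-0.7564  0.0056 -0.6541]
 [-0.0034 -1.     -0.0046]]
yaw -40.850263813358275
(0, 0, -0.077) [281.6 212.3] [227.  208.5]
(0, 0, -0.017) [281.9 240.2] [225.7 184. ]
(0, 0, 0.043) [282.6 290. ] [224.3 157.8]
225 189
```

View pics/z6.png

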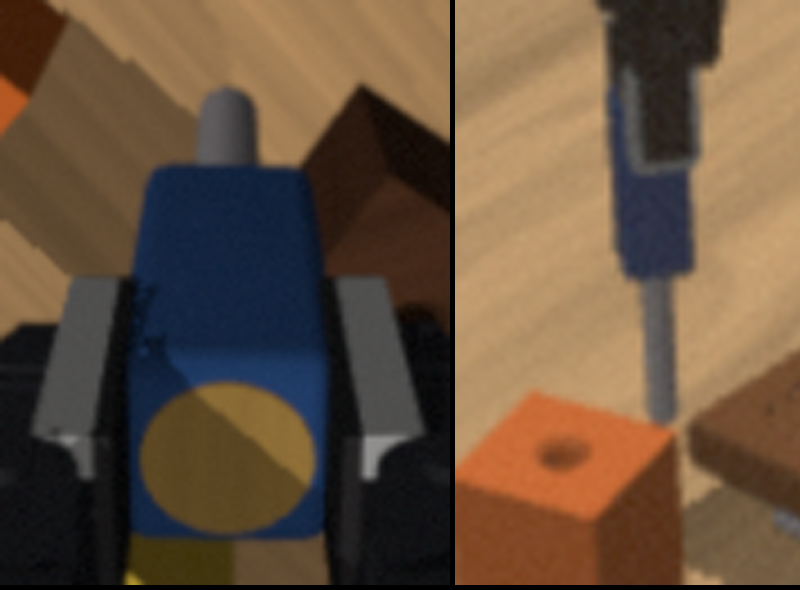

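View pics/w6.png

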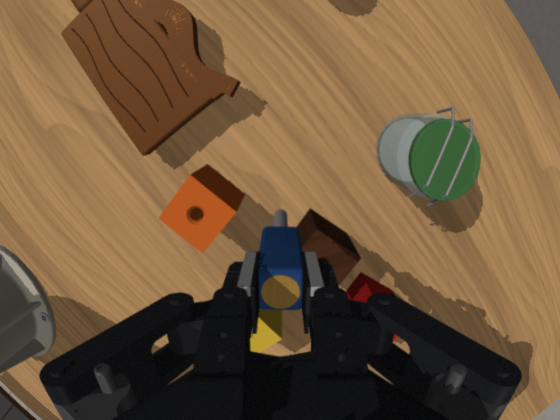

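The stick hasn't slipped: the cap is at (280.7,291.8) and the tip at (280.4,209.3), the same as right after the grasp. I move back above the hole and correct the small tool tilt.

>>> {"method": "servo_tool", "body": {
  "motion": [
    [-0.002, -0.01, 0, -0.1, 0, 0.1],
    [-0.005, -0.025, 0, -0.2, -0.06, 0.2],
    [-0.009, -0.045, 0, -0.37, -0.12, 0.28],
    [-0.013, -0.065, 0, -0.37, -0.12, 0.28],
    [-0.0155, -0.08, -0.01, -0.37, -0.12, 0.28],
    [-0.0167, -0.0865, -0.03, -0.37, -0.12, 0.28],
    [-0.0167, -0.0865, -0.05, -0.37, -0.12, 0.28],
    [-0.0167, -0.0865, -0.05, -0.37, -0.12, 0.28]
  ]
}}

```text
time: 32.4
tool_pos: [0.5275, -0.2603, 0.1697]
ee_rot: [-0.297, 0.644, -0.641, 0.295]
force: [-1.1, 0.2, -1.1]
opening: 0.019
```

```bash
python3 - <<'E'
from h import *
imaging.camera("top")
s=state(); c=imaging.camera("scene")
cv2.imwrite("pics/s7.png",cv2.resize(c["color"][170:310,120:300],None,fx=4.2,fy=4.2,interpolation=cv2.INTER_CUBIC)[:,:,::-1])
R=Rn.from_quat(s["ee_rot"]).as_matrix();print(s["tool_pos"],s["force"],R[:,1].round(4),"yaw",np.degrees(np.arctan2(R[1,2],R[0,2])))
print(np.array([.5295,-.2622,.097])-s["tool_pos"])
E
```

```text
[ 0.52844963 -0.26048291  0.17132715] [-0.60179875  0.24779908 -0.80845532] [-0.0028  0.0013 -1.    ] yaw -40.49597254132476
[ 0.00105037 -0.00171709 -0.07432715]
```

View pics/s7.png

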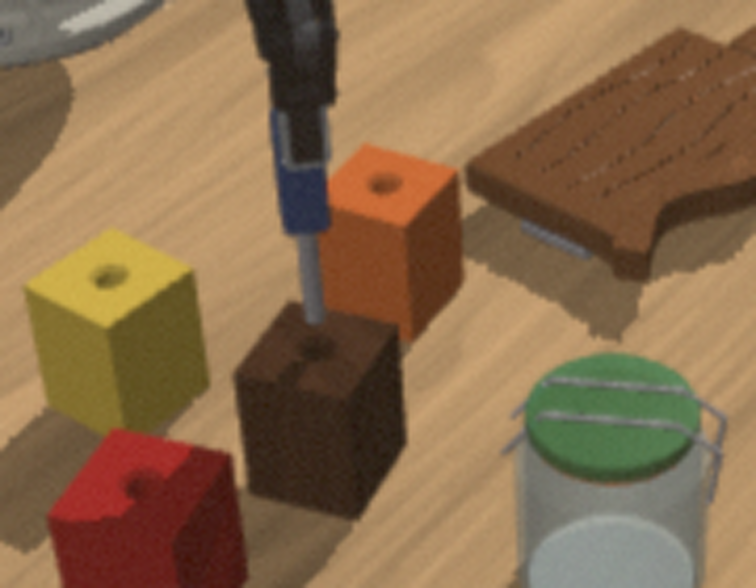

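>>> {"method": "servo_tool", "body": {
  "motion": [
    [0.001, -0.0017, 0, -0.1, -0.2, 0],
    [0.001, -0.0017, 0, -0.1, -0.2, 0],
    [0.001, -0.0017, 0, -0.1, -0.2, 0],
    [0.001, -0.0017, -0.002, -0.1, -0.2, 0],
    [0.001, -0.0017, -0.005, -0.1, -0.2, 0],
    [0.001, -0.0017, -0.006, -0.1, -0.2, 0],
    [0.001, -0.0017, -0.006, -0.1, -0.2, 0],
    [0.001, -0.0017, -0.006, -0.1, -0.2, 0]
  ]
}}

```text
time: 33.3
tool_pos: [0.5303, -0.2624, 0.1665]
ee_rot: [0.296, -0.641, 0.643, -0.297]
force: [1.1, -0.1, -1.1]
opening: 0.0192
```

```bash
python3 - <<'E'
from h import *
for i in range(2):
    imaging.camera("top")
    s=state()
    R=Rn.from_quat(s["ee_rot"]).as_matrix();print(s["tool_pos"],s["force"],R[:,1].round(4),"yaw",np.degrees(np.arctan2(R[1,2],R[0,2])))
    print(np.array([.5295,-.2622,.097])-s["tool_pos"])
E
```

```text
[ 0.53035159 -0.26236322  0.16655389] [-0.39852523 -0.43821352 -0.4629271 ] [ 0.0025 -0.0013 -1.    ] yaw -40.476720695333384
[-0.00085159  0.00016322 -0.06955389]
[ 0.53038119 -0.262389    0.16658778] [ 0.47131137  0.07239617 -1.45117739] [ 0.0026 -0.0014 -1.    ] yaw -40.48164775599623
[-0.00088119  0.000189   -0.06958778]
```

>>> {"method": "servo_tool", "body": {
  "motion": [
    [-0.0008, 0.0002, 0, 0, 0.1, 0],
    [-0.0008, 0.0002, -0.004, 0, 0.1, 0],
    [-0.0008, 0.0002, -0.008, 0, 0.1, 0],
    [-0.0008, 0.0002, -0.013, 0, 0.1, 0],
    [-0.0008, 0.0002, -0.018, 0, 0.1, 0],
    [-0.0008, 0.0002, -0.024, 0, 0.1, 0],
    [-0.0008, 0.0002, -0.03, 0, 0.1, 0],
    [-0.0008, 0.0002, -0.03, 0, 0.1, 0]
  ]
}}

```text
time: 34.2
tool_pos: [0.5289, -0.2619, 0.1354]
ee_rot: [0.296, -0.642, 0.642, -0.296]
force: [0.5, -0.2, -1.8]
opening: 0.0194
```

```bash
python3 - <<'E'
from h import *
for i in range(2):
    c=imaging.camera("scene")
    s=state()
    R=Rn.from_quat(s["ee_rot"]).as_matrix();print(s["tool_pos"],s["force"],s["torque"],R[:,1].round(4))
    print(np.array([.5295,-.2622,.097])-s["tool_pos"])
cv2.imwrite("pics/s8.png",cv2.resize(c["color"][170:310,120:300],None,fx=4.2,fy=4.2,interpolation=cv2.INTER_CUBIC)[:,:,::-1])
E
```

```text
[ 0.52925177 -0.26205149  0.13599813] [-0.32850036  1.3410638  -0.43920106] [-0.02322961  0.00415131  0.01492406] [-1.e-04 -9.e-04 -1.e+00]
[ 0.00024823 -0.00014851 -0.03899813]
[ 0.52950973 -0.26217119  0.13641295] [-0.27819334 -0.398066   -0.53423764] [-0.00561768  0.01138596 -0.0313013 ] [ 5.0e-04 -1.2e-03 -1.0e+00]
[-9.72505414e-06 -2.88076097e-05 -3.94129526e-02]
```

View pics/s8.png

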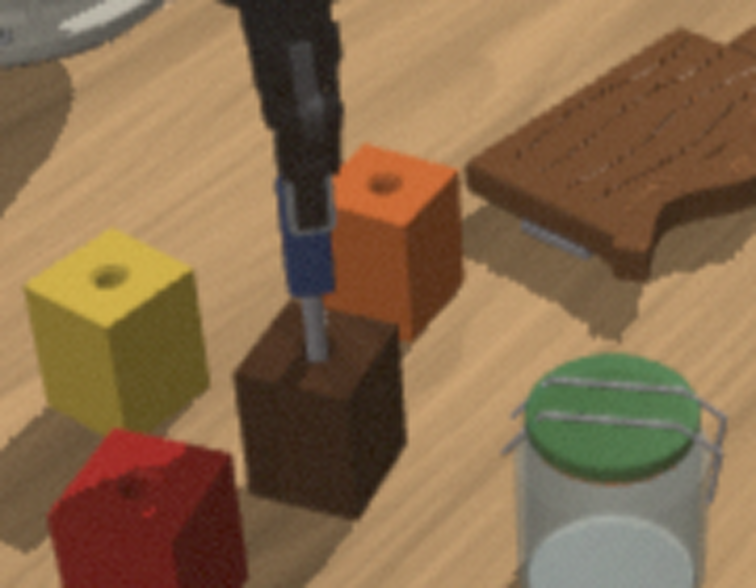

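The rod is in the hole with no contact force, and xy is within 0.1 mm of the grasp pose. Descending to about 1 mm above home, checking, then finishing.

>>> {"method": "servo_tool", "body": {
  "motion": [
    [0, 0, -0.005, 0, 0, 0],
    [0, 0, -0.01, 0, 0, 0],
    [0, 0, -0.016, 0, 0, 0],
    [0, 0, -0.022, 0, 0, 0],
    [0, 0, -0.028, 0, 0, 0],
    [0, 0, -0.034, 0, 0, 0],
    [0, 0, -0.038, 0, 0, 0],
    [0, 0, -0.038, 0, 0, 0]
  ]
}}

```text
time: 35.1
tool_pos: [0.5293, -0.262, 0.0978]
ee_rot: [0.296, -0.642, 0.642, -0.296]
force: [-0.7, -0.2, -0.8]
opening: 0.0191
```

```bash
python3 - <<'E'
from h import *
for i in range(3):
    c=imaging.camera("top")
    s=state()
    R=Rn.from_quat(s["ee_rot"]).as_matrix();print(s["tool_pos"],s["force"],R[:,1].round(4))
E
```

```text
[ 0.52942678 -0.26212102  0.09813231] [-0.26120977  0.06237263 -1.41946797] [ 1.e-04 -1.e-03 -1.e+00]
[ 0.52952386 -0.26216203  0.09837169] [ 0.02099936  0.04154346 -1.28274726] [ 4.0e-04 -1.1e-03 -1.0e+00]
[ 0.5296067  -0.26218424  0.09852899] [ 0.16861449  0.91763114 -1.56143363] [ 6.0e-04 -1.2e-03 -1.0e+00]
```

>>> {"method": "servo_tool", "body": {
  "motion": [
    [0, 0, -0.0004, 0, 0, 0],
    [0, 0, -0.0008, 0, 0, 0],
    [0, 0, -0.0012, 0, 0, 0],
    [0, 0, -0.0015, 0, 0, 0],
    [0, 0, -0.0015, 0, 0, 0],
    [0, 0, -0.0015, 0, 0, 0],
    [0, 0, -0.0015, 0, 0, 0],
    [0, 0, -0.0015, 0, 0, 0]
  ]
}}

```text
time: 36.05
tool_pos: [0.5297, -0.2622, 0.0972]
ee_rot: [0.296, -0.642, 0.643, -0.296]
force: [-0.9, -0.0, 2.7]
opening: 0.0195
```

>>> {"method": "servo_tool", "body": {
  "motion": [
    [0, 0, 0, 0, 0, 0],
    [0, 0, 0, 0, 0, 0],
    [0, 0, 0, 0, 0, 0],
    [0, 0, 0, 0, 0, 0],
    [0, 0, 0, 0, 0, 0],
    [0, 0, 0, 0, 0, 0],
    [0, 0, 0, 0, 0, 0],
    [0, 0, 0, 0, 0, 0]
  ],
  "grip": 0.06
}}

```text
time: 36.85
tool_pos: [0.5297, -0.2623, 0.0972]
ee_rot: [0.296, -0.642, 0.643, -0.296]
force: [0.4, 0.5, 0.6]
opening: 0.0601
```

```bash
python3 - <<'E'
from h import *
s=state();c=imaging.camera("wrist");sc=imaging.camera("scene");print(s["tool_pos"],s["force"],s["opening"])
h=np.zeros((420,800,3),np.uint8);h[:,:400]=c["color"][:,80:480];b=cv2.resize(sc["color"][200:300,150:245],None,fx=4.2,fy=4.2,interpolation=cv2.INTER_CUBIC);h[:,400:799]=b[:420,:399]
cv2.imwrite("pics/z9.png",h[:,:,::-1])
E
```

```text
[ 0.52967695 -0.26225056  0.09720137] [0.41219637 0.54652508 0.63270627] 0.060128979977635624
```

View pics/z9.png

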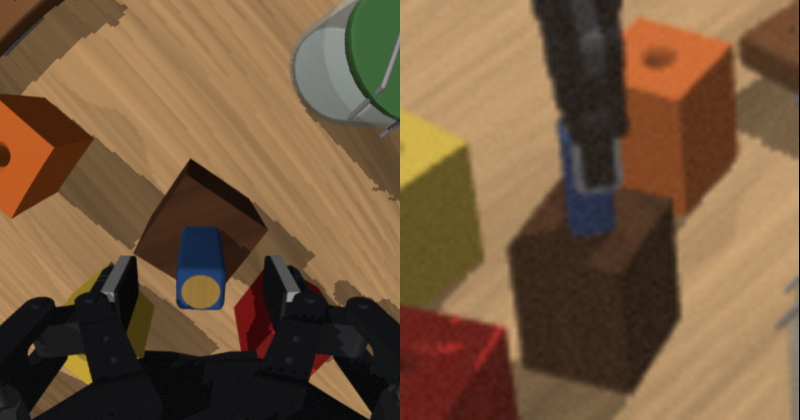

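The fingers are open and the stick stands on the block. Retreating straight up.

>>> {"method": "servo_tool", "body": {
  "motion": [
    [0, 0, 0.01, 0, 0, 0],
    [0, 0, 0.025, 0, 0, 0],
    [0, 0, 0.045, 0, 0, 0],
    [0, 0, 0.07, 0, 0, 0],
    [0, 0, 0.1, 0, 0, 0],
    [0, 0, 0.12, 0, 0, 0],
    [0, 0, 0.12, 0, 0, 0],
    [0, 0, 0.12, 0, 0, 0]
  ]
}}

```text
time: 37.75
tool_pos: [0.5299, -0.2624, 0.2183]
ee_rot: [0.296, -0.641, 0.643, -0.297]
force: [-0.4, 0.8, -0.5]
opening: 0.06
```

```bash
python3 - <<'E'
from h import *
s=state();c=imaging.camera("wrist");c["s"]=s;sc=imaging.camera("scene");t=imaging.camera("top");print(s["time"],s["tool_pos"],s["force"],s["opening"])
np.save("pics/w10.npy",c,allow_pickle=True);np.save("pics/t10.npy",t,allow_pickle=True)
h=np.zeros((600,800,3),np.uint8);h[:300,:400]=cv2.resize(c["color"],(400,300));b=cv2.resize(sc["color"][200:300,150:245],None,fx=4,fy=4,interpolation=cv2.INTER_CUBIC);h[:400,410:790]=b
h[300:,:400]=cv2.resize(t["color"],(400,300))
cv2.imwrite("pics/z10.png",h[:,:,::-1])
d=cv2.absdiff(t["color"],load("pics/top0.npy")["color"]).sum(2)
for n,(u,v) in {"bowl":(136,145),"cup":(246,132),"jar":(355,160)}.items(): print(n,(d[v-30:v+30,u-30:u+30]>60).mean().round(3))
E
```

```text
37.75 [ 0.52990523 -0.26235447  0.21826659] [-0.35422013  0.76684367 -0.51169934] 0.06000037960945416
bowl 0.0
cup 0.0
jar 0.024
```

View pics/z10.png

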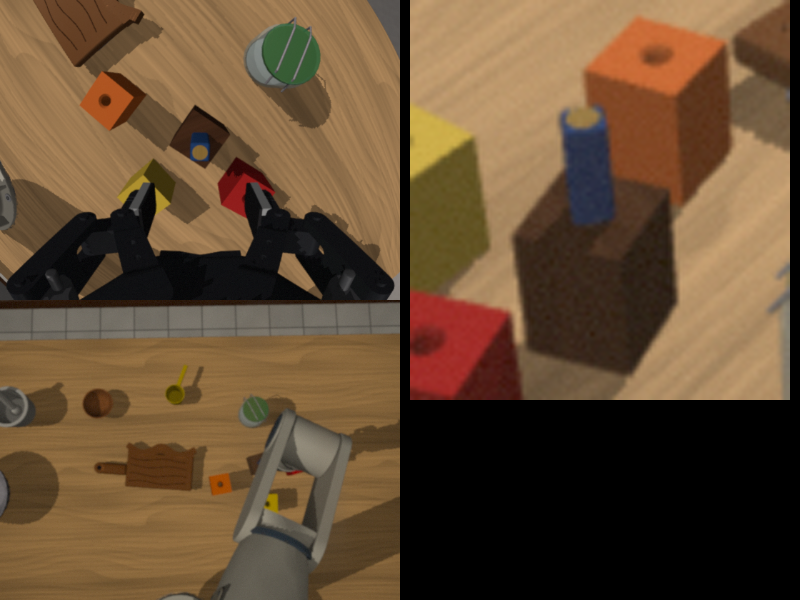

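The stick is home: its cap in the scene view is at (193.2,229.2), against (193.1,228.6) at the start. The bowl, cup and jar look unmoved.

```bash
python3 - <<'E'
from bench import manip
print(manip.sign_off())
E
```

```text
the job is handed in; nothing more can be done
None
```

I rubbed the whole wavy edge in one pass, put the stick back in its stand, let go, and handed the job in at about 38 s of the 72 s allowed. The system gave no verdict.

- **Rub:** I felt for the edge, then followed the curve from the handle end, from about -86 mm to +83 mm along the board. Checked every 11–13 mm, the force on the edge was 3 to 6 N from the moment I started moving along it. I could only read the force at pauses between moves, so peaks within a move went unseen. The rod tip was kept at about 16 mm above the counter.
- **Stick:** It did not slip in the grip. It went back into the hole without side force. After release it stands with its cap within 1 pixel of where it started in the scene camera, and the gripper is clear above it.
- **Bowl, cup and jar:** The bowl and cup look unchanged between the top pictures at the start and end. The small difference near the jar (2% of pixels) is probably the arm coming into view.
- **What disagreed:** The felt edge was about 1 mm further out and 2 mm along from where the cameras put it, so I corrected the path on the way. The holder's skew could only be measured coarsely (board about 0.05 rad askew), so I ran the rub a few mm past both ends to be safe.

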